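# Ready the phantom inserts for mirror inspection

## Task

Lay every phantom insert that is on the bench down in a slot of its own in the cradle, fin up, then swing the keeper bar down over them until it clicks fully home behind its spring plunger. After that unfold the kickstand on the back of the inspection mirror to its stop and stand the mirror up on it on the black mat, bottom edge and stand's foot both on the mat, its glass facing squarely towards the cradle. Leave the other things on the bench where they are.

Things in the scene. Friction and masses are not known exactly. Their poses are not given: they have to be found in the camera images.
- insert0_center (a point): Phantom insert (2 to 4 of four alike are present): clear rod 110 mm long along x, a white 26 x 26 mm square cap 13 mm long on each end, and in the middle an upright white grip fin 36 mm long (x), 12 mm thick (y), its top 54 mm above the underside. The rod's top is 25 mm above the underside. It lies fin up, about 0.12 kg. Point: its centre, 27 mm above the underside; z up.
- insert1_center (a point): Phantom insert (2 to 4 of four alike are present): clear rod 110 mm long along x, a white 26 x 26 mm square cap 13 mm long on each end, and in the middle an upright white grip fin 36 mm long (x), 12 mm thick (y), its top 54 mm above the underside. The rod's top is 25 mm above the underside. It lies fin up, about 0.12 kg. Point: its centre, 27 mm above the underside; z up.
- insert2_center (a point): Phantom insert (2 to 4 of four alike are present): clear rod 110 mm long along x, a white 26 x 26 mm square cap 13 mm long on each end, and in the middle an upright white grip fin 36 mm long (x), 12 mm thick (y), its top 54 mm above the underside. The rod's top is 25 mm above the underside. It lies fin up, about 0.12 kg. Point: its centre, 27 mm above the underside; z up.
- insert3_center (a point): Phantom insert (2 to 4 of four alike are present): clear rod 110 mm long along x, a white 26 x 26 mm square cap 13 mm long on each end, and in the middle an upright white grip fin 36 mm long (x), 12 mm thick (y), its top 54 mm above the underside. The rod's top is 25 mm above the underside. It lies fin up, about 0.12 kg. Point: its centre, 27 mm above the underside; z up.
- cradle_floor (a point): Fixed aluminium cradle. Point: its centre at slot-floor height, 8 mm above the bench. Four open slots along x, centred at y = -60, -20, 20, 60 mm, each 32 mm wide, 118 mm long (about x = 0), walls 14 mm high; a seated insert's centre is 27 mm above this point. +y: hinge side of the keeper (posts to 54 mm). At y = -144 to -162, x = 20 to 44 mm a black post 64 mm high holds the spring plunger.
- keeper_hinge (a point): Point on the keeper bar's hinge axis, at x = 32, y = 116, z = 33 mm of cradle_floor; axes parallel to the cradle's. The hinge axis is along x.
- keeper_grip (a point): Centre of the keeper bar's grip: a black crossbar along the cradle's x, flat ends, 44 mm long, 14 mm in diameter. With the bar shut it is 228 mm to the -y side of the hinge and 23 mm above it, and it turns about the hinge with the bar (steel, 10 x 10 mm, 246 mm from hinge to tip). Pinched by its two flat ends it pivots between the fingers.
- keeper (a joint): Keeper bar angle (rad): 0 = shut, horizontal, 3 mm over the inserts' rods between fin and cap. It opens up and over towards the cradle's +y; 1.75 to 1.95 at the start, stop at 2.3. The stiff hinge (0.13 N m) stays at any angle. From about 0.06 to 0.02 the tip must be pressed past the spring plunger, about 5 N at the grip; clicked home is below 0.025.
- mirror_center (a point): Inspection mirror: grey-framed panel 150 mm tall, 110 mm wide, 14 mm thick, 0.37 kg with its stand, lying glass down on the bench with the folded aluminium kickstand on top. Point: centre of the panel, mid-thickness. x points to its top edge (75 mm away), y along its width, z out of its back.
- mirror_bar (a point): Centre of the mirror's grip bar: round bar along the mirror's y, 44 mm long 16 mm in diameter, on a narrow neck 35 mm beyond the top edge (110 mm from the panel's centre along x), 20 mm above the glass side. Pinched by its two flat ends, the mirror pivots stiffly between the fingers (a light grip turns more easily).
- mirror_edge (a point): Middle of the bottom edge of the mirror on its back side, the edge it stands on (at -75 mm along x from the panel's centre, at the back face). Standing on the open stand, the mirror leans back about 19 degrees from vertical with this edge 90 mm in front of the stand's foot.
- kickstand_hinge (a point): Middle of the kickstand's hinge axis, 65 mm from the panel's centre towards its top, 18.5 mm above the glass side; the axis is along the mirror's y.
- kickstand_bar (a point): Centre of the pull bar near the kickstand's free end: round bar along the mirror's y, 44 mm long 14 mm in diameter, 114 mm from the hinge towards the mirror's bottom, 19 mm outward of the leg. Folded, with the mirror flat, it is 37 mm above the bench and the 50 mm wide leg under it has its top at 21 mm. It turns about the hinge with the leg and pivots in a pinch.
- kickstand_foot (a point): Centre of the rubber foot bar (8 mm diameter, 50 mm wide) at the kickstand's free end, 134 mm from the hinge.
- kickstand (a joint): Opening angle of the kickstand (rad): 0 = folded flat on the back, 0.63 = fully open against its stop; friction (0.12 N m) keeps it where it is left.
- mat_center (a point): Centre of the top of the fixed black rubber mat, 160 mm along its x, 150 mm along its y, 2 mm thick. Its +y axis points to the cradle: the mirror is to stand with its glass towards +y, its bottom edge on the +y half and the stand's foot on the -y half.
- driver: Bystander: a screwdriver 160 mm long lying on the bench near the robot.
- bottle: Bystander: a small bottle, 56 mm in diameter, 130 mm tall.
- jar: Bystander: a jar, 54 mm in diameter, 60 mm tall.
- flange: Bystander: a flat clear acrylic ring, 84 mm in diameter, 10 mm thick.
- bin: Bystander: a grey open parts bin 90 x 70 x 35 mm.
- plug: Bystander: a black stepped plug, 40 mm in diameter, 35 mm tall.
Mind the look-alikes: they are no part of the job. Of the things shaped like the part that bears mat_center, the black one is meant.

How it is judged:
By the outcome, as a careful person would: the job done as asked, in the order asked, and still so for the second after the job is handed in, with the robot touching nothing.
Of insert0, insert1, insert2, insert3 only 2 to 4 are there at a start; the rules pass over those that are not, and their reading is None.
At some moment in a run one of insert0, insert1, insert2, insert3 may be knocked a few centimetres aside while the robot is not near it.
It also fails if it takes over 210 s, if anything falls off the work surface, if the arm or the gripper's body presses on something with over 40 N, if the wrist force passes 120 N, or if a joint passes its speed limit or range.

## Robot

A 6-joint arm with a two-finger parallel gripper is mounted at the origin on the work surface. World frame = base frame: x ahead of the robot, y to its left, z up, the work surface at z = 0. Lengths are in mm, angles in rad, forces in N, time in s.
With the tool pointing down it reaches from about 400 to 925 mm from the base axis. Payload 12.5 kg.
Tool frame: the origin (TCP) lies between the finger pads; the fingertips stand 14 mm ahead of it and the grasp point (between the pads) lies 5 mm behind it; x points along the fingers, y is the direction in which the jaws open and shut, and the axes are right-handed (so a half turn about x gives the same grasp; the last joint's range is limited). The gripper opens to 95 mm and grips with 3 to 60 N. Pads are 20 mm wide; open, the fingers measure 119 mm over their backs; the gripper's body (75 mm by 180 mm) begins 59 mm behind the grasp point.
Start: joints at [-1.297, 0.491, 1.559, -0, 1.092, -0.106], TCP at [231.733, -580.47, 228.661] pointing down, gripper open.
Joint ranges: [-3.1, 3.1], [-0.84, 2.19], [0.05, 2.79], [-1.13, 4.28], [0.06, 2.93], [-2.69, 2.69]. Speed limits (rad/s): [2.22, 2.22, 2.79, 3.14, 3.14, 3.14].

## Interface

Orientations are given as [roll, pitch, yaw] about the fixed x, y, z axes, in that order (R = Rz(yaw) Ry(pitch) Rx(roll)).
In Python, from cell import env, cams gives the robot as it stands.
- The arm moves only by the tool carry_out, never from a script. Its arguments are lists of equal length, an entry for each row: "grip": the closure, from -1 (fully open) to 1 (shut); "linear": the shift along the tool's x, y, z scaled (see below), a list of three; "turn": the turn about the tool's x scaled (see below). In form: {"grip": [grip, ...], "linear": [[tx, ty, tz], ...], "turn": [turn, ...]}. A call has 1 to 5 rows; each row shifts and turns the commanded pose from where the row before left it, along the tool's axes as they then stand; what a row does not reach is not made up. The controller multiplies each number of a shift by 0.5 m and each number of a turn by 180 degrees. A row lasts 1/10 s, in which the tool goes at most 50 mm and 8.59 degrees, less where a joint would pass 70% of its speed; a pose out of reach is approached as far as the arm can. A call with a number of a shift or a turn outside -1 to 1 is refused whole. A call with a gripper value outside its range is refused whole. The fingers move at their own pace and stop on an object; the grip force is fixed at half the most. Time passes only in rows, so rows that do not move let the fingers close. It gives the time, the measured TCP pose, the force and the opening at its end, in the units of the state.
- env.state(): the state, without advancing time (a new reading comes with each control period).
- cams.read_camera(name): name is "scene" or "top" or "wrist"; returns the picture (384x512x3 uint8, blue, green, red); there is no depth.
- cams.camera_info(name): a dict with "fx", "fy", "cx", "cy" (pixels), "dist" ([k1, k2, p1, p2, k3] as OpenCV has them; the pictures are not rectified), "view" (4x4, takes a point from world to camera coordinates). Camera axes: x right, y down, z forward; pixel columns grow to the right and rows downward; lengths in mm; the calibration is good to about 2 mm. A picture is of the moment at which its call begins: read the wrist's pose just before it. camera_info takes no time and is no camera call; for the wrist camera it gives the pose at the moment of the call.
- env.job_done(): hands the job in, once; it reports no verdict.
The state is a dict: "t": time; "joints": joint angles; "qvel": joint speeds; "tau": joint torques, N m; "eef_pos": TCP position; "tcp_rot": TCP orientation; "ft_force": force on the tool from outside, world axes, zero at the start; "moment": the same for the moment, N m; "opening": opening from 0.0 (shut) to 1.0 (fully open).
Only numpy, scipy, OpenCV 4.12 (cv2) and the standard library are available. Lean on these libraries where they do the work, as an engineer would, in place of code of your own. Each camera call takes 0.05 s, during which the arm holds its last target. There are 200 camera calls.

## Working session

There is one attempt and no reset: what is moved stays moved. The work goes in short steps, Python scripts to look and compute and a tool call to move; the robot and the scene stay as the last step left them, time stands still between calls to the robot, and variables do not carry over. Pictures are saved under pics/ and viewed, about 12 in all and at most 16, crops included, and the job is handed in when it is done.

Besides the shell and the picture viewer there is one more tool, called after ">>>" as a command line: name --pt "numbers of a row" for each row, then --argument value for the rest. carry_out: Moves the arm, as the interface text tells. Shifts and turns lie within -1 to 1; 1 stands for 0.5 m of shift or 180 degrees of turn. Its arguments: {"type":"object","properties":{"grip":{"type":"array"},"linear":{"type":"array"},"turn":{"type":"array"}},"required":["grip","linear","turn"]}

```bash
ls; mkdir -p pics; cat > h.py <<'E'
import numpy as np, cv2
from cell import env, cams
def K(i): return np.array([[i['fx'],0,i['cx']],[0,i['fy'],i['cy']],[0,0,1.]]),np.array(i['dist'],float)
def ray(i,px):
    k,d=K(i); px=np.array(px,float).reshape(-1,1,2)
    n=cv2.undistortPoints(px,k,d).reshape(-1,2); V=np.array(i['view']); R,t=V[:3,:3],V[:3,3]
    return -R.T@t, np.c_[n,np.ones(len(n))]@R
def plane(i,px,z):
    o,d=ray(i,px); return o+d*((z-o[2])/d[:,2])[:,None]
def proj(i,P):
    k,d=K(i); V=np.array(i['view']); return cv2.projectPoints(np.array(P,float).reshape(-1,1,3),cv2.Rodrigues(V[:3,:3])[0],V[:3,3],k,d)[0].reshape(-1,2)
def tri(i1,p1,i2,p2):
    o1,d1=ray(i1,p1);o2,d2=ray(i2,p2);out=[]
    for a,b in zip(d1,d2):
        A=np.c_[a,-b]; s=np.linalg.lstsq(A,o2-o1,rcond=None)[0]; x,y=o1+a*s[0],o2+b*s[1]; out.append(np.r_[(x+y)/2,np.linalg.norm(x-y)])
    return np.array(out)
def snap(name,f):
    i=cams.camera_info(name); im=cams.read_camera(name); cv2.imwrite('pics/'+f+'.png',im)
    np.save('pics/'+f+'.npy',i,allow_pickle=True); return i,im
def load(f): return np.load('pics/'+f+'.npy',allow_pickle=True).item(), cv2.imread('pics/'+f+'.png')
E
python3 - <<'E'
from h import *
np.set_printoptions(precision=2,suppress=True)
s=env.state(); print(s)
for n in ['scene','top','wrist']:
    i,im=snap(n,n+'0'); print(n,i['fx'],np.array(i['view']).tolist())
    cv2.imwrite('pics/%s0b.png'%n,cv2.resize(im,(800,600),interpolation=cv2.INTER_CUBIC))
E
```

```text
pics
{'t': 0.0, 'joints': array([-1.3 ,  0.49,  1.56, -0.  ,  1.09, -0.11]), 'qvel': array([-0., -0.,  0., -0., -0., -0.]), 'tau': array([ -0.  , -61.27, -25.82,   0.07,   0.05,  -0.  ]), 'eef_pos': array([ 231.65, -580.23,  228.07]), 'tcp_rot': array([-1.66,  1.57,  1.86]), 'ft_force': array([-0.39,  0.28, -0.11]), 'moment': array([-0.  ,  0.01, -0.03]), 'opening': 1.0024443618228234}
scene 370.3029790616961 [[0.6486649808116955, 0.7609215703684017, 0.01523503910885693, -247.53448887622656], [0.6492118823521853, -0.5427668952112015, -0.5328489741714113, -255.39013601266058], [-0.39718720332016655, 0.3555312380240002, -0.8460732026886482, 1308.6407755156993], [0.0, 0.0, 0.0, 1.0]]
top 435.5422386356358 [[-0.020130228526939548, -0.9997348374811537, -0.011181620007164923, -7.801308284233764], [-0.9968696360986307, 0.02092528727672788, -0.07624343235302364, 439.19288780479127], [0.07645719406332456, 0.009611819750591034, -0.9970265344498337, 1399.4084228014844], [0.0, 0.0, 0.0, 1.0]]
wrist 295.0549211692646 [[0.3714334971725742, -0.9284592781006341, -0.0007253185526450891, -625.0406818448753], [-0.8925086161088949, -0.3572663694255185, 0.2752982227492516, -31.108711614277556], [-0.25586232108213786, -0.10160762858348936, -0.9613586024289285, 391.67513348475273], [0.0, 0.0, 0.0, 1.0]]
```

View pics/top0b.png

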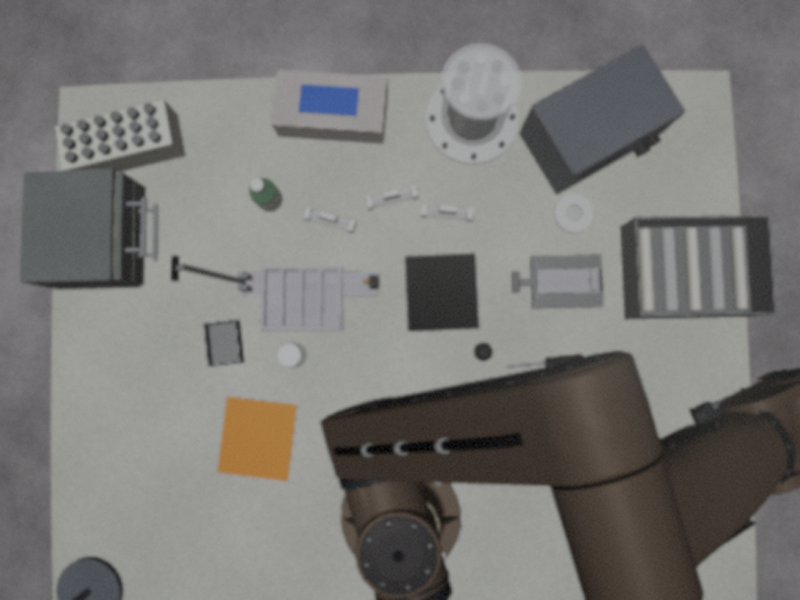

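View pics/scene0b.png

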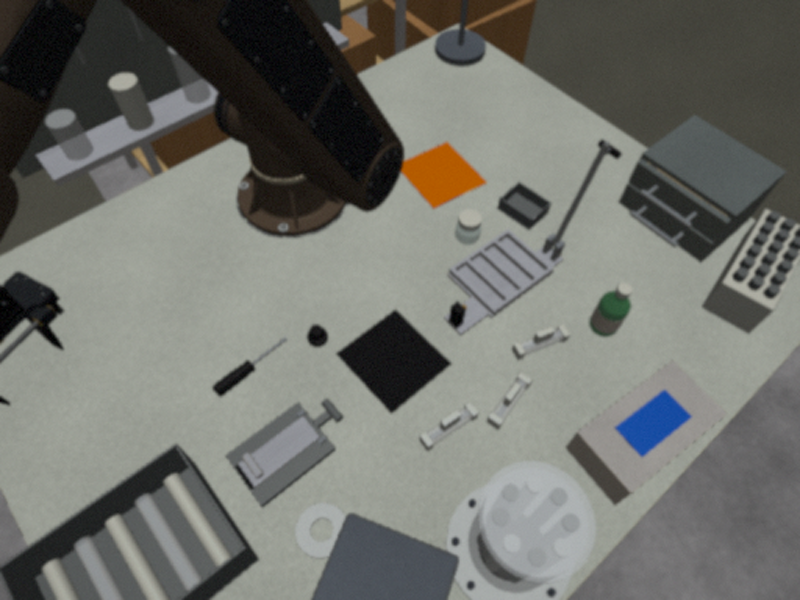

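The scene shows three inserts at top-view pixels (330,218), (392,197) and (447,211). The cradle is at (303,298), with the open keeper's grip at (177,268). The black mat is at (441,291), and an orange look-alike sits at (257,438). The mirror is at (565,281) with its grip bar on the left. Mats: black (441,291) fits the task ("the black one is meant"); orange (257,438) does not.

```bash
cat >> h.py <<'E'
from scipy.spatial.transform import Rotation as Ro
np.set_printoptions(precision=2,suppress=True)
def tool():
    s=env.state(); return np.array(s['eef_pos']),Ro.from_euler('xyz',s['tcp_rot']).as_matrix()
def yawdeg(R): return np.degrees(np.arctan2(R[1,1],R[0,1]))  # heading of jaw axis
def go(P,jaw=None):
    "prints total shift (scaled, in axes after turning) and turn"
    p,R=tool(); t=0
    if jaw is not None:
        d=(jaw-yawdeg(R)+90)%180-90      # world ccw; tool x is down -> turn = -d
        t=-d; R=R@Ro.from_euler('x',t,degrees=True).as_matrix()
    s=R.T@(np.array(P,float)-p)/500
    print('tcp',p,'jaw',yawdeg(tool()[1]).round(1),'-> turn',round(t/180,4),'linear after turn',s.round(4), 'rows>=',np.ceil(np.linalg.norm(s)*10), np.ceil(abs(t)/8.59))
E
python3 - <<'E'
from h import *
i,im=load('top0'); s=512/800
pts={'ins a':(330,218,27),'ins b':(392,197,27),'ins c':(447,211,27),'cradle':(303,299,20),'keepgrip':(177,268,260),'mat':(441,291,2),'mirror':(567,281,14),'mbar':(516,282,20),'plug':(483,351,30),'bottle':(263,192,100)}
for k,v in pts.items(): print(k,plane(i,[(v[0]*s,v[1]*s)],v[2])[0])
p,R=tool(); print(R,yawdeg(R)); 
# white masks for inserts
hsv=cv2.cvtColor(im,cv2.COLOR_BGR2HSV)
iw=load('wrist0')[0]; V=np.array(iw['view']); c=-V[:3,:3].T@V[:3,3]; print('wristcam in tool',R.T@(c-p), 'fwd',R.T@V[2,:3])
crop=im[100:230,90:400]; cv2.imwrite('pics/c1.png',cv2.resize(crop,None,fx=2.5,fy=2.5,interpolation=cv2.INTER_CUBIC))
E
```

```text
ins a [622.71 135.36  27.  ]
ins b [664.32   4.7   27.  ]
ins c [ 631.94 -109.72   27.  ]
cradle [454.31 194.47  20.  ]
keepgrip [492.58 378.46 260.  ]
mat [466.63 -94.1    2.  ]
mirror [ 481.06 -358.28   14.  ]
mbar [ 480.48 -249.99   20.  ]
plug [ 338.59 -176.04   30.  ]
bottle [663.85 260.83 100.  ]
[[-0.    0.37 -0.93]
 [ 0.   -0.93 -0.37]
 [-1.   -0.   -0.  ]] -68.23763723436485
wristcam in tool [-156.49    0.29  -78.37] fwd [0.96 0.   0.28]
```

View pics/c1.png

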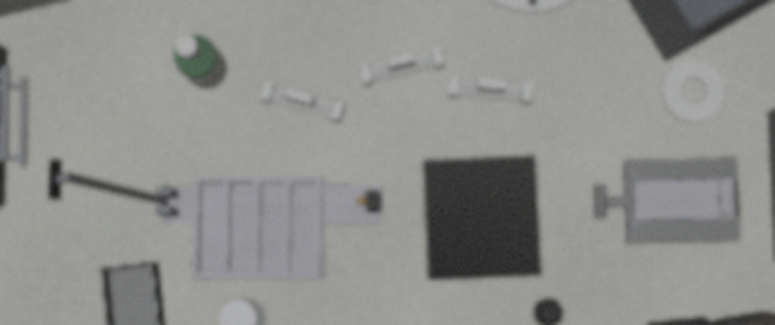

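The crop confirms three inserts, the black mat, the mirror with its bar on the cradle side, and the cradle nearly aligned with the world axes. Next I'm moving above the inserts for a closer look.

>>> carry_out --grip '[-1,-1,-1,-1,-1]' --pt "-0.048 0 0" --pt "-0.048 0 0" --pt "-0.048 0 0" --pt "0 -0.083 -0.043" --pt "0 -0.083 -0.043" --turn '[0.0403,0.0403,0.0403,0,0]'

```text
t: 0.65
eef_pos: [274.7, -496.9, 300.6]
tcp_rot: [2.193, 1.57, -0.95]
ft_force: [1.2, 0.0, 0.4]
opening: 0.997
```

>>> carry_out --grip '[-1,-1,-1,-1,-1]' --pt "0 -0.083 -0.043" --pt "0 -0.083 -0.043" --pt "0 -0.083 -0.043" --pt "0 -0.083 -0.043" --pt "0 -0.083 -0.043" --turn '[0,0,0,0,0]'

```text
t: 1.15
eef_pos: [382.7, -288.2, 300.6]
tcp_rot: [2.396, 1.571, -0.746]
ft_force: [0.7, 0.2, 0.4]
opening: 0.999
```

>>> carry_out --grip '[-1,-1,-1,-1,-1]' --pt "0 -0.083 -0.043" --pt "0 -0.083 -0.043" --pt "0 -0.083 -0.043" --pt "0 0 0" --pt "0 0 0" --turn '[0,0,0,0,0]'

```text
t: 1.65
eef_pos: [446.9, -164.6, 300.5]
tcp_rot: [0.354, 1.57, -2.785]
ft_force: [-0.2, -0.4, -0.0]
opening: 1.003
```

```bash
python3 - <<'E'
from h import *
p,R=tool(); print(env.state()['t'],p,yawdeg(R),R)
i,im=snap('wrist','w1'); snap('top','top1'); cv2.imwrite('pics/w1b.png',cv2.resize(im,(800,600),interpolation=cv2.INTER_CUBIC))
E
```

```text
1.65 [ 446.95 -164.64  300.53] -89.85122815437092 [[-0.  0. -1.]
 [-0. -1. -0.]
 [-1.  0.  0.]]
```

View pics/w1b.png

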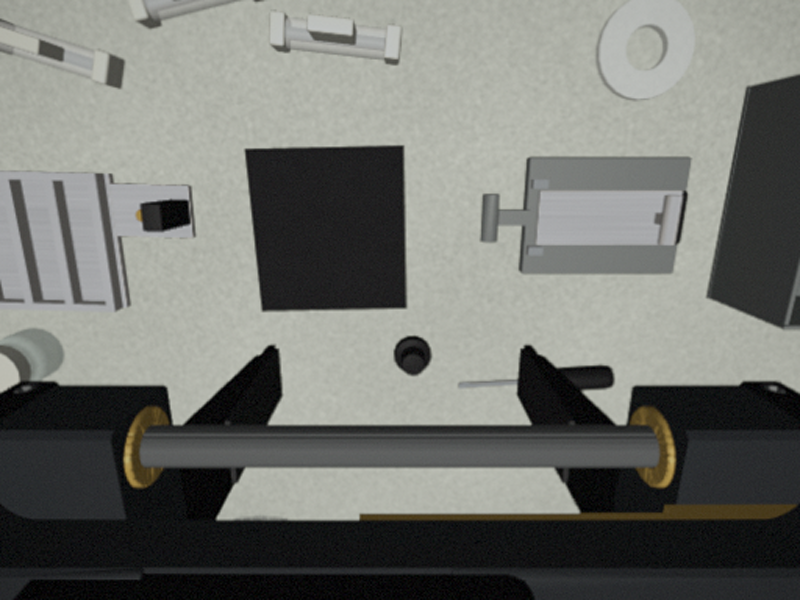

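The wrist view shows the black mat (327,228), the mirror (605,215) with its bar at (490,218) and the stand pull bar at (670,220), and insert c (335,38). Now I'm shifting towards the cradle.

>>> carry_out --grip '[-1,-1,-1,-1,-1]' --pt "0 -0.09 -0.01" --pt "0 -0.09 -0.01" --pt "0 -0.09 -0.01" --pt "0 -0.09 -0.01" --pt "0 -0.09 -0.01" --turn '[0,0,0,0,0]'

```text
t: 2.25
eef_pos: [471.8, 59.8, 300.7]
tcp_rot: [2.236, 1.571, -0.909]
ft_force: [0.1, -0.8, 0.5]
opening: 0.998
```

>>> carry_out --grip '[-1,-1,-1]' --pt "0 -0.05 -0.02" --pt "0 0 0" --pt "0 0 0" --turn '[0,0,0]'

```text
t: 2.55
eef_pos: [481.8, 83.6, 300.4]
tcp_rot: [0.635, 1.57, -2.507]
ft_force: [-0.6, 0.3, 0.0]
opening: 0.999
```

```bash
python3 - <<'E'
from h import *
p,R=tool(); print(env.state()['t'],p,yawdeg(R))
i,im=snap('wrist','w2'); snap('top','top2');snap('scene','scene2'); cv2.imwrite('pics/w2b.png',cv2.resize(im,(800,600),interpolation=cv2.INTER_CUBIC))
E
```

```text
2.55 [481.78  83.58 300.35] -90.02987055925676
```

View pics/w2b.png

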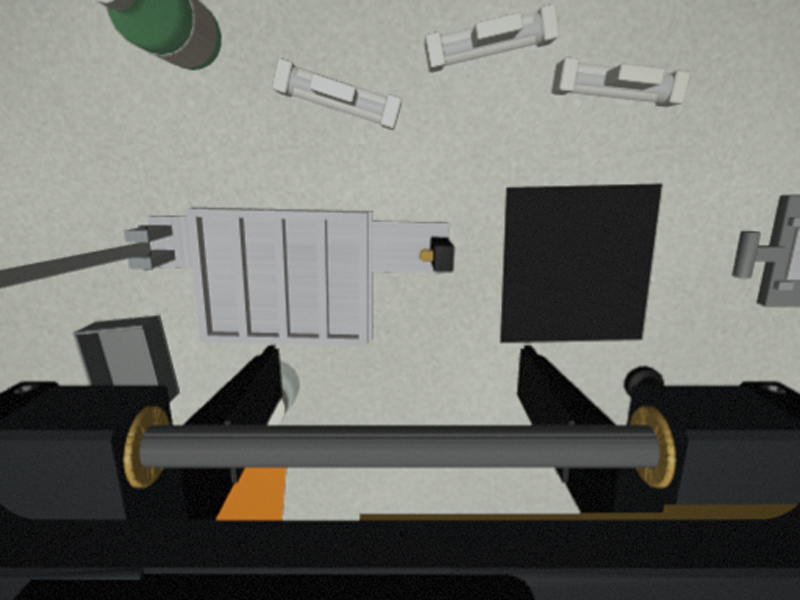

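This view shows the cradle (280,275), plunger (440,255), bar from hinge (150,248), and inserts a (335,92), b (495,35) and c (625,80). I'm segmenting the fin tops, mat and cradle.

```bash
python3 - <<'E'
from h import *
f=.64
i,im=load('w2'); g=cv2.cvtColor(im,cv2.COLOR_BGR2GRAY); hsv=cv2.cvtColor(im,cv2.COLOR_BGR2HSV)
print('bg',g[170:190,300:310].mean(), 'fin samples',[int(g[int(y*f),int(x*f)]) for x,y in [(333,90),(499,28),(640,75),(350,95),(283,75)]])
def blobs(im,roi,th,z,amin=30):
    x0,y0,x1,y1=roi; G=cv2.GaussianBlur(cv2.cvtColor(im,cv2.COLOR_BGR2GRAY),(3,3),0)[y0:y1,x0:x1]
    c,_=cv2.findContours((G>th).astype('u1') if 0 else (G>th).astype(np.uint8),cv2.RETR_EXTERNAL,cv2.CHAIN_APPROX_NONE); out=[]
    for k in c:
        a=cv2.contourArea(k)
        if a>=amin:
            (cx,cy),wh,an=cv2.minAreaRect(k); out.append((round(cx+x0,1),round(cy+y0,1),np.round(wh,1),round(an,1),a))
    return out
for th in (195,205,215): print(th,*blobs(im,(160,0,460,90),th,54),sep='\n ')
j,jm=load('top2')
print('top',*blobs(jm,(170,100,330,160),185,54,6),sep='\n ')
# black mat
for n in ('w1','w2'):
    ii,m=load(n); mk=(cv2.cvtColor(m,cv2.COLOR_BGR2GRAY)<45).astype(np.uint8); 
    c,_=cv2.findContours(mk[:215],cv2.RETR_EXTERNAL,cv2.CHAIN_APPROX_NONE)
    for k in c:
        if 5000<cv2.contourArea(k)<20000:
            q=cv2.approxPolyDP(k,8,True).reshape(-1,2)
            if len(q)==4 or 1:
                P=plane(ii,q,2); print(n,'mat',q.tolist(),P[:,:2].tolist(),P.mean(0))
E
```

```text
bg 176.135 fin samples [193, 188, 187, 193, 192]
195
205
215
top
w1 mat [[257, 94], [158, 96], [168, 197], [258, 196]] [[546.1614626161435, -167.03548818960198], [542.9727252532027, -21.77893770055971], [388.2438035328404, -24.44658586138101], [390.40150077223336, -169.41297164830155]] [466.94 -95.67   2.  ]
w2 mat [[422, 118], [325, 121], [321, 214], [410, 214]] [[547.0458835169059, -166.4185732380436], [542.4842899137951, -21.237352744314123], [394.4185270437547, -24.334492157466684], [394.374668698738, -170.45445125213573]] [469.58 -95.61   2.  ]
```

```bash
python3 - <<'E'
from h import *
i,im=load('w2')
a=cv2.resize(im[0:90,165:450],None,fx=2.8,fy=2.8,interpolation=cv2.INTER_CUBIC)
b=cv2.resize(im[125:225,70:300],None,fx=3.4,fy=3.4,interpolation=cv2.INTER_CUBIC)
W=800; o=np.zeros((600,W,3),np.uint8); o[:a.shape[0],:a.shape[1]]=a[:,:W]; o[255:255+b.shape[0],:b.shape[1]]=b[:600-255,:W]
cv2.imwrite('pics/c2.png',o); print(a.shape,b.shape)
E
```

```text
(252, 798, 3) (340, 782, 3)
```

View pics/c2.png

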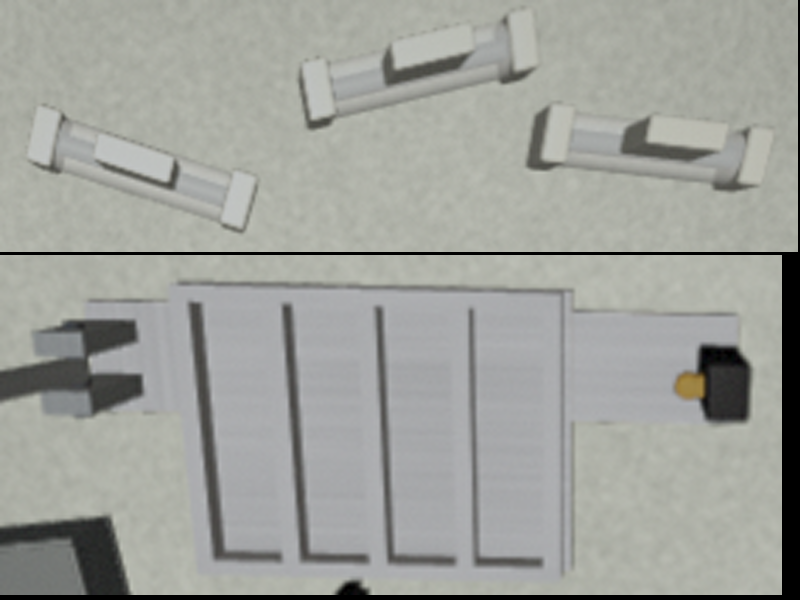

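```bash
python3 - <<'E'
from h import *
i,_=load('w2')
A=lambda q:[(165+u/2.8-.3,v/2.8-.3) for u,v in q]
B=lambda q:[(70+u/3.4-.3,125+(v-255)/3.4-.3) for u,v in q]
fins={'a':[(100,136),(175,160),(170,183),(95,158)],'b':[(391,42),(469,27),(474,50),(396,69)],'c':[(651,117),(727,124),(722,152),(645,143)]}
caps={'a':[(46,136),(240,200)],'b':[(318,90),(522,40)],'c':[(559,134),(757,156)]}
for k in fins:
    P=plane(i,A(fins[k]),54); C=plane(i,A(caps[k]),26); d=C[1]-C[0]
    e=(P[1]+P[2]-P[0]-P[3])/2
    print(k,'fin',P.mean(0),'len',np.linalg.norm(e[:2]),'ang',np.degrees(np.arctan2(e[1],e[0])),'caps mid',C.mean(0),np.linalg.norm(d),np.degrees(np.arctan2(d[1],d[0])))
px=[(189,303),(282,304),(375,306),(469,307),(212,561),(300,561),(387,561),(474,562)]
W=plane(i,B(px),22)[:,:2]; L=np.array([(59,76),(59,36),(59,-4),(59,-44),(-59,76),(-59,36),(-59,-4),(-59,-44)],float)
M,_=cv2.estimateAffinePartial2D(L,W); print('cradle',M, 'yaw',np.degrees(np.arctan2(M[1,0],M[0,0])),'scale',np.hypot(M[0,0],M[1,0])); print((L@M[:,:2].T+M[:,2]-W))
j,jm=load('top2')
cv2.imwrite('pics/c3.png',cv2.resize(jm[100:240,100:420],None,fx=2.5,fy=2.5,interpolation=cv2.INTER_CUBIC))
for k in fins: print(k, proj(j,[plane(i,A(fins[k]),54).mean(0)]))
E
```

```text
a fin [623.12 136.47  54.  ] len 34.74351077724577 ang -106.94397325329484 caps mid [623.53 136.08  26.  ] 96.53868703124144 -107.1270942912631
b fin [668.03   5.8   54.  ] len 34.12131744649631 ang -78.78698492352653 caps mid [668.     6.08  26.  ] 96.38150658317727 -77.39317844994332
c fin [ 633.8  -109.45   54.  ] len 34.80088978176015 ang -95.20037960490697 caps mid [ 634.08 -110.18   26.  ] 96.6544476242595 -95.56324095440587Traceback (most recent call last):
  File "<stdin>", line 13, in <module>
cv2.error: OpenCV(4.12.0) /io/opencv/modules/calib3d/src/ptsetreg.cpp:1108: error: (-215:Assertion failed) count >= 0 && to.checkVector(2) == count in function 'estimateAffinePartial2D'
```

```bash
python3 - <<'E'
from h import *
i,_=load('w2'); k,_=load('w1')
B=lambda q:[(70+u/3.4-.3,125+(v-255)/3.4-.3) for u,v in q]
px=[(189,303),(282,304),(375,306),(469,307),(212,561),(300,561),(387,561),(474,562)]
W=np.ascontiguousarray(plane(i,B(px),22)[:,:2]); L=np.array([(59,76),(59,36),(59,-4),(59,-44),(-59,76),(-59,36),(-59,-4),(-59,-44)],float)
M,_=cv2.estimateAffinePartial2D(L,W); print('cradle',M, 'yaw',np.degrees(np.arctan2(M[1,0],M[0,0])),'scale',np.hypot(M[0,0],M[1,0])); print((L@M[:,:2].T+M[:,2]-W))
for y in(-60,-20,20,60): print(y,M@[0,y,1])
f=.64
print('fin c z',tri(k,[(330*f,27*f)],i,[(165+686/2.8,134/2.8)]))
# cradle outer front-right corner (wall top) in both: w1 (110,175),w2 crop (572,291)
print('cradle corner',tri(k,[(110*f,175*f)],i,B([(572,291)])))
print('mirror bar w1/w2',tri(k,[(490*f,197*f)],i,[(749*f,234*f)]))
# hinge posts top z62: crop (35,340)-(88,350),(45,405)-(90,412)
print('posts',plane(i,B([(61,345),(67,402)]),62))
E
```

```text
cradle [[  0.99   0.02 458.47]
 [ -0.02   0.99 198.47]] yaw -1.1234538740357003 scale 0.9945366932823292
[[ 0.58  0.1 ]
 [ 0.25  0.21]
 [ 0.34  0.27]
 [-0.    0.8 ]
 [ 0.77 -1.22]
 [-0.02 -0.38]
 [-0.81 -0.04]
 [-1.11  0.26]]
-60 [457.3  138.81]
-20 [458.08 178.59]
20 [458.86 218.36]
60 [459.64 258.13]
fin c z [[ 633.27 -110.45   52.26    1.04]]
cradle corner [[520.79 109.63   3.98   1.42]]
mirror bar w1/w2 [[ 501.8  -249.12   19.9     0.51]]
posts [[505.62 307.9   62.  ]
 [482.81 309.05  62.  ]]
```

```bash
python3 - <<'E'
from h import *
print(env.state()['joints']); go((623,136.5,100),-17)
E
```

```text
[ 0.04  0.22  1.78 -0.    1.14  1.61]
tcp [481.65  83.08 300.59] jaw -90.1 -> turn -0.4062 linear after turn [ 0.4   0.24 -0.18] rows>= 6.0 9.0
```

>>> carry_out --grip '[-1,-1,-1,-1,-1]' --pt "0.04 0 0" --pt "0.04 0 0" --pt "0.04 0 0" --pt "0.04 0 0" --pt "0.04 0 0" --turn '[-0.045,-0.045,-0.045,-0.045,-0.045]'

```text
t: 3.2
eef_pos: [481.7, 83.3, 200.0]
tcp_rot: [2.039, 1.57, -0.392]
ft_force: [-0.0, -0.4, 0.7]
opening: 0.996
```

>>> carry_out --grip '[-1,-1,-1,-1,-1]' --pt "0.04 0 0" --pt "0.04 0 0" --pt "0.04 0 0" --pt "0.04 0 0" --pt "0 0.06 -0.045" --turn '[-0.045,-0.045,-0.045,-0.045,0]'

```text
t: 3.7
eef_pos: [513.4, 95.2, 118.4]
tcp_rot: [-1.178, 1.563, -3.045]
ft_force: [0.5, 0.1, -0.2]
opening: 1.0
```

>>> carry_out --grip '[-1,-1,-1,-1,-1]' --pt "0 0.06 -0.045" --pt "0 0.06 -0.045" --pt "0 0.06 -0.045" --pt "0 0 0" --pt "0 0 0" --turn '[0,0,0,0,0]'

```text
t: 4.2
eef_pos: [622.9, 134.1, 120.1]
tcp_rot: [-0.999, 1.57, -2.869]
ft_force: [-0.9, -0.1, 0.3]
opening: 1.0
```

```bash
python3 - <<'E'
from h import *
go((623,136.5,44),-17); i,im=snap('wrist','w3')
print(proj(i,[(623.1,136.5,54),(668,5.8,54)])/.64)
cv2.imwrite('pics/w3b.png',cv2.resize(im,(800,600),interpolation=cv2.INTER_CUBIC))
E
```

```text
tcp [622.88 134.1  120.11] jaw -17.2 -> turn -0.001 linear after turn [ 0.15 -0.   -0.  ] rows>= 2.0 1.0
[[396.48 324.  ]
 [537.81 507.41]]
```

View pics/w3b.png

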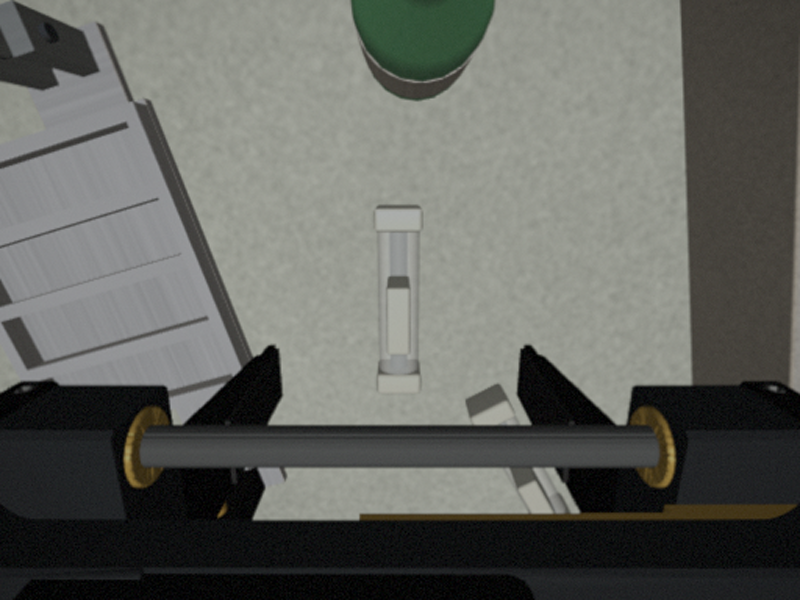

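The fin sits centred between the jaws at (397,320), against a predicted (396,324). Descending and gripping.

>>> carry_out --grip '[-1,-1,-1,-1,-1]' --pt "0.05 0 -0.0047" --pt "0.05 0 0" --pt "0.05 0 0" --pt "0 0 0" --pt "0.002 0 0" --turn '[0,0,0,0,0]'

```text
t: 4.75
eef_pos: [623.3, 136.9, 45.3]
tcp_rot: [-0.821, 1.57, -2.691]
ft_force: [-0.1, 0.4, -0.3]
opening: 1.002
```

>>> carry_out --grip '[1,1,1,1,1]' --pt "0 0 0" --pt "0 0 0" --pt "0 0 0" --pt "0 0 0" --pt "0 0 0" --turn '[0,0,0,0,0]'

```text
t: 5.25
eef_pos: [623.7, 137.5, 44.9]
tcp_rot: [1.707, 1.57, -0.162]
ft_force: [0.0, -0.3, -0.8]
opening: 0.635
```

>>> carry_out --grip '[1,1,1,1,1]' --pt "0 0 0" --pt "0 0 0" --pt "-0.04 0 0" --pt "-0.08 0 0" --pt "-0.08 0 0" --turn '[0,0,0,0,0]'

```text
t: 5.75
eef_pos: [623.2, 137.5, 145.2]
tcp_rot: [-1.109, 1.569, -2.978]
ft_force: [0.3, -0.5, 0.2]
opening: 0.214
```

```bash
python3 - <<'E'
from h import *
np.set_printoptions(precision=4,suppress=True)
go((458.9,218.4,100),-91.1); print(env.state()['ft_force'],env.state()['opening'])
E
```

```text
tcp [623.2119 137.454  145.1975] jaw -17.1 -> turn 0.4111 linear after turn [ 0.0909 -0.1556  0.3315] rows>= 4.0 9.0
[ 0.3065 -0.4793  0.2465] 0.2135349315444626
```

Fingers are slower than I assumed and hadn't closed yet. Going back down.

>>> carry_out --grip '[-0.2,-0.2,-0.2,-0.2,-0.2]' --pt "0 0 0" --pt "0 0 0" --pt "0 0 0" --pt "0 0 0" --pt "0 0 0" --turn '[0,0,0,0,0]'

```text
t: 6.25
eef_pos: [623.3, 137.4, 143.4]
tcp_rot: [-1.104, 1.569, -2.973]
ft_force: [-0.3, 0.4, 0.3]
opening: 0.569
```

>>> carry_out --grip '[-0.2,-0.2,-0.2,1,1]' --pt "0.06 0 0" --pt "0.07 0 0" --pt "0.07 0 0" --pt "0 0 0" --pt "0 0 0" --turn '[0,0,0,0,0]'

```text
t: 6.75
eef_pos: [623.6, 137.5, 44.6]
tcp_rot: [-1.079, 1.569, -2.948]
ft_force: [-0.1, 0.3, 1.0]
opening: 0.485
```

>>> carry_out --grip '[1,1,1,1,1]' --pt "0 0 0" --pt "0 0 0" --pt "0 0 0" --pt "0 0 0" --pt "0 0 0" --turn '[0,0,0,0,0]'

```text
t: 7.25
eef_pos: [623.8, 137.5, 45.2]
tcp_rot: [1.87, 1.57, 0.001]
ft_force: [-0.7, 0.4, 5.2]
opening: 0.126
```

>>> carry_out --grip '[1,1,1,1,1]' --pt "0 0 0" --pt "0 0 0" --pt "0 0 0" --pt "0 0 0" --pt "0 0 0" --turn '[0,0,0,0,0]'

```text
t: 7.75
eef_pos: [623.8, 137.5, 45.2]
tcp_rot: [1.869, 1.57, 0.0]
ft_force: [-0.9, -0.2, 5.8]
opening: 0.126
```

>>> carry_out --grip '[1,1,1,1,1]' --pt "-0.06 0 0" --pt "-0.06 0 0" --pt "0 0 0" --pt "0 0 0" --pt "0 0 0" --turn '[0,0,0.0457,0.0457,0.0457]'

```text
t: 8.25
eef_pos: [623.5, 137.5, 104.7]
tcp_rot: [0.841, 1.571, -1.465]
ft_force: [0.8, 0.5, -1.7]
opening: 0.124
```

>>> carry_out --grip '[1,1,1,1,1]' --pt "0 0 0" --pt "0 0 0" --pt "0 0 0" --pt "0 0 0" --pt "0 0 0" --turn '[0.0457,0.0457,0.0457,0.0457,0.0457]'

```text
t: 8.75
eef_pos: [623.4, 137.5, 104.3]
tcp_rot: [0.147, 1.57, -2.877]
ft_force: [0.4, 0.4, -1.4]
opening: 0.125
```

>>> carry_out --grip '[1,1,1,1,1]' --pt "0 -0.031 0.066" --pt "0 -0.031 0.066" --pt "0 -0.031 0.066" --pt "0 -0.031 0.066" --pt "0 -0.031 0.066" --turn '[0.0457,0,0,0,0]'

```text
t: 9.25
eef_pos: [456.8, 213.8, 104.6]
tcp_rot: [0.81, 1.571, -2.352]
ft_force: [0.2, 0.6, -2.3]
opening: 0.123
```

>>> carry_out --grip '[1,1]' --pt "0 0 0" --pt "0 0 0" --turn '[0,0]'

```text
t: 9.45
eef_pos: [458.1, 213.8, 104.8]
tcp_rot: [-3.059, 1.57, 0.064]
ft_force: [1.0, 0.2, -0.7]
opening: 0.126
```

```bash
sed -i 's/precision=2/precision=4/' h.py; python3 - <<'E'
from h import *
go((458.9,218.4,53),-91.1); print(env.state()['ft_force'],env.state()['opening'])
i,im=snap('wrist','w4')
cv2.imwrite('pics/w4b.png',cv2.resize(im,(800,600),interpolation=cv2.INTER_CUBIC))
E
```

```text
tcp [458.089  213.8313 104.8413] jaw -91.1 -> turn 0.0002 linear after turn [ 0.1037 -0.0092 -0.0014] rows>= 2.0 1.0
[ 0.9619  0.2411 -0.7143] 0.12551540767140715
```

View pics/w4b.png

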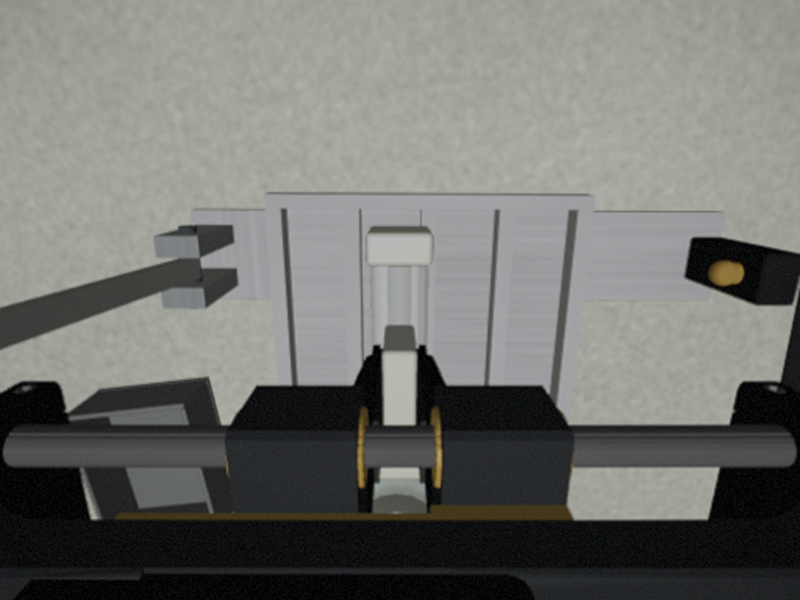

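```bash
python3 - <<'E'
from h import *
i,im=load('w4'); f=.64
print(plane(i,[(360*f,208*f),(421.5*f,208*f),(282*f,208*f),(578*f,208*f),(500*f,208*f)],22))
print('far cap top edge ctr z~86', plane(i,[(400*f,228*f)],86.0))
print('plunger post top',plane(i,[(742*f,247*f)],72))
E
```

```text
[[518.2437 232.4667  22.    ]
 [517.6836 201.0784  22.    ]
 [518.9685 272.2943  22.    ]
 [516.3013 121.126   22.    ]
 [516.9827 160.9999  22.    ]]
far cap top edge ctr z~86 [[515.3991 212.2467  86.    ]]
plunger post top [[503.4619  70.6201  72.    ]]
```

>>> carry_out --grip '[1,1,1,1,1]' --pt "0 -0.0085 0.001" --pt "0.03 0 0" --pt "0.03 0 0" --pt "0.03 0 0" --pt "0.012 0 0" --turn '[0,0,0,0,0]'

```text
t: 10.0
eef_pos: [458.2, 217.4, 52.6]
tcp_rot: [0.406, 1.57, -2.756]
ft_force: [-4.3, -2.3, 45.6]
opening: 0.124
```

>>> carry_out --grip '[1,1,0.37,0.37,0.37]' --pt "0 0 0" --pt "0 0 0" --pt "0 0 0" --pt "0 0 0" --pt "0 0 0" --turn '[0,0,0,0,0]'

```text
t: 10.5
eef_pos: [457.9, 217.7, 53.8]
tcp_rot: [-3.001, 1.57, 0.121]
ft_force: [0.1, -0.2, -0.6]
opening: 0.297
```

>>> carry_out --grip '[0.37,0.37,0.37,0,0]' --pt "-0.03 0 0" --pt "-0.06 0 0" --pt "-0.09 0 0" --pt "-0.09 0 0" --pt "0 0 0" --turn '[0,0,0,0,0]'

```text
t: 11.0
eef_pos: [459.6, 218.4, 193.8]
tcp_rot: [-2.819, 1.562, 0.303]
ft_force: [0.3, 0.6, -0.4]
opening: 0.431
```

```bash
python3 - <<'E'
from h import *
go((668,5.8,120),12); i,im=snap('wrist','w5')
cv2.imwrite('pics/w5b.png',cv2.resize(im,(800,600),interpolation=cv2.INTER_CUBIC))
E
```

```text
tcp [459.6481 218.3905 193.7886] jaw -91.1 -> turn 0.4271 linear after turn [ 0.15   -0.3179 -0.5027] rows>= 7.0 9.0
```

View pics/w5b.png

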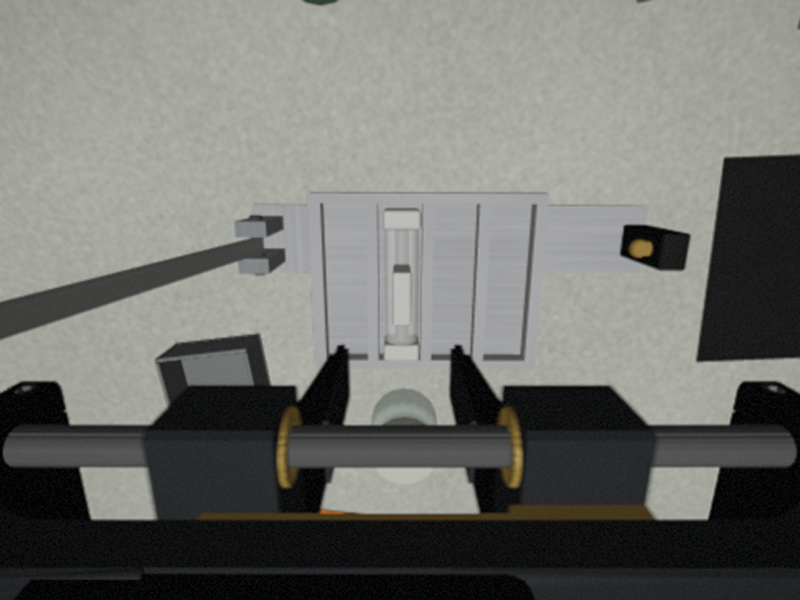

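Insert a is seated in slot +20 (402,290). Next is insert b.

>>> carry_out --grip '[-0.2,-0.2,-0.2,-0.2,-0.2]' --pt "0 0 0" --pt "0 0 0" --pt "0 0 0" --pt "0 0 0" --pt "0 0 0" --turn '[-0.0477,-0.0477,-0.0477,-0.0477,-0.0477]'

```text
t: 11.55
eef_pos: [457.3, 217.5, 187.3]
tcp_rot: [-0.379, 1.569, -2.785]
ft_force: [-0.5, 0.3, 0.7]
opening: 0.6
```

>>> carry_out --grip '[-0.2,-0.2,-0.2,-0.2,-0.2]' --pt "0 0 0" --pt "0 0 0" --pt "0 0 0" --pt "0 0 0" --pt "0 0 0" --turn '[-0.0477,-0.0477,-0.0477,-0.0477,-0.0477]'

```text
t: 12.05
eef_pos: [457.3, 217.5, 187.3]
tcp_rot: [-1.121, 1.569, -2.777]
ft_force: [-0.3, 0.5, 0.1]
opening: 0.601
```

>>> carry_out --grip '[-0.2,-0.2,-0.2,-0.2,-0.2]' --pt "0 0 0" --pt "0 0 0" --pt "0 0.045 0.072" --pt "0 0.045 0.072" --pt "0 0.045 0.072" --turn '[-0.0477,-0.0477,0,0,0]'

```text
t: 12.55
eef_pos: [546.5, 124.9, 187.4]
tcp_rot: [-1.622, 1.569, -2.984]
ft_force: [0.4, 1.3, -0.2]
opening: 0.601
```

>>> carry_out --grip '[-0.2,-0.2,-0.2,-0.2,-0.2]' --pt "0 0.045 0.072" --pt "0 0.045 0.072" --pt "0 0.045 0.072" --pt "0 0.045 0.072" --pt "0 0 0" --turn '[0,0,0,0,0]'

```text
t: 13.05
eef_pos: [666.0, -0.2, 186.3]
tcp_rot: [-1.25, 1.57, -2.616]
ft_force: [-0.7, -0.1, 0.3]
opening: 0.596
```

>>> carry_out --grip '[-0.2]' --pt "0 0 0" --turn '[0]'

```text
t: 13.15
eef_pos: [663.4, 2.9, 186.6]
tcp_rot: [-1.886, 1.568, 3.032]
ft_force: [-0.6, -0.5, 0.2]
opening: 0.598
```

```bash
python3 - <<'E'
from h import *
go((668,5.8,46),12); i,im=snap('wrist','w6')
a=np.radians(-77.8); u=np.array([np.cos(a),np.sin(a),0]); v=np.array([-u[1],u[0],0]); c=np.array([668,5.8,54])
q=[c+18*s*u+6*t*v for s,t in((1,1),(1,-1),(-1,-1),(-1,1))]
Q=proj(i,q); print(Q)
big=cv2.resize(im,(800,600),interpolation=cv2.INTER_CUBIC)
cv2.polylines(big,[np.int32((Q+.5)/.64)],True,(0,0,255),1); cv2.imwrite('pics/w6b.png',big)
E
```

```text
tcp [663.4149   2.9281 186.6291] jaw 11.8 -> turn -0.001 linear after turn [ 0.2812  0.0109 -0.0035] rows>= 3.0 1.0
[[265.7529 203.3654]
 [254.0971 203.4232]
 [253.8417 169.0196]
 [265.8899 168.9547]]
```

View pics/w6b.png

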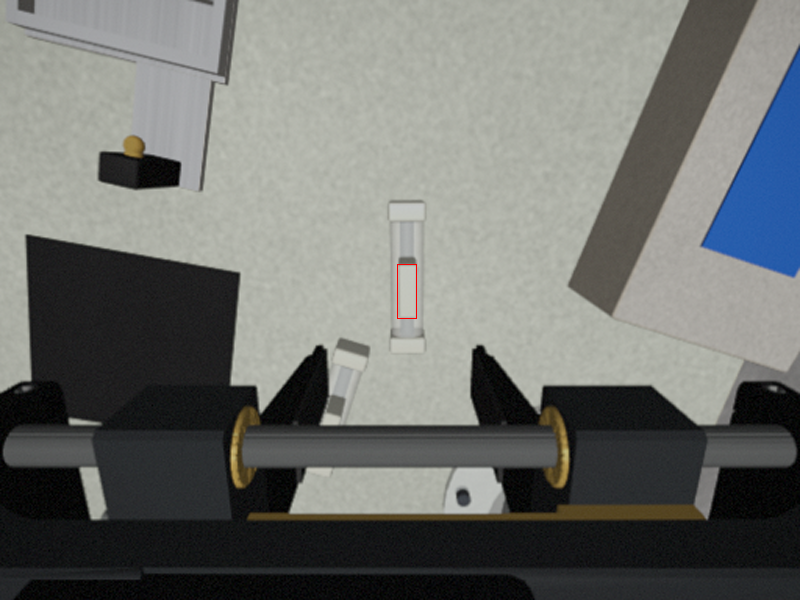

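The overlay matches insert b's fin exactly, and insert c is still in place at (340,380). Gripping b.

>>> carry_out --grip '[-0.2,-0.2,-0.2,-0.2,1]' --pt "0.07 0.011 -0.0035" --pt "0.07 0 0" --pt "0.07 0 0" --pt "0.07 0 0" --pt "0 0 0" --turn '[0,0,0,0,0]'

```text
t: 13.7
eef_pos: [665.8, 7.8, 44.3]
tcp_rot: [-1.863, 1.563, 3.058]
ft_force: [-0.9, -0.2, 0.2]
opening: 0.558
```

>>> carry_out --grip '[1,1,1,1,1]' --pt "0 0 0" --pt "0 0 0" --pt "0 0 0" --pt "0 0 0" --pt "0 0 0" --turn '[0,0,0,0,0]'

```text
t: 14.2
eef_pos: [669.1, 6.4, 49.5]
tcp_rot: [1.193, 1.57, -0.17]
ft_force: [0.1, 0.4, 1.4]
opening: 0.154
```

>>> carry_out --grip '[1,1,1,1,1]' --pt "0 0 0" --pt "0 0 0" --pt "0 0 0" --pt "0 0 0" --pt "0 0 0" --turn '[0,0,0,0,0]'

```text
t: 14.7
eef_pos: [669.0, 6.4, 49.1]
tcp_rot: [1.044, 1.57, -0.32]
ft_force: [-1.0, -0.4, 6.4]
opening: 0.126
```

>>> carry_out --grip '[1,1,1,1,1]' --pt "-0.04 0 0" --pt "-0.08 0 0" --pt "-0.08 0 0" --pt "0 0 0" --pt "0 0 0" --turn '[0,0,0,0,0]'

```text
t: 15.2
eef_pos: [668.9, 6.4, 149.0]
tcp_rot: [1.18, 1.57, -0.183]
ft_force: [-0.8, 0.6, -1.3]
opening: 0.122
```

```bash
python3 - <<'E'
from h import *
go((458.1,178.6,120),-91.1); print(env.state()['ft_force'],env.state()['opening'])
E
```

```text
tcp [668.8671   6.3885 148.9725] jaw 11.9 -> turn -0.4278 linear after turn [ 0.0574  0.3363 -0.4281] rows>= 6.0 9.0
[-0.7807  0.5986 -1.316 ] 0.12218238068257867
```

>>> carry_out --grip '[1,1,1,1,1]' --pt "0 0 0" --pt "0 0 0" --pt "0 0 0" --pt "0 0 0" --pt "0 0 0" --turn '[0.0477,0.0477,0.0477,0.0477,0.0477]'

```text
t: 15.7
eef_pos: [668.1, 6.4, 146.4]
tcp_rot: [-1.091, 1.568, 3.074]
ft_force: [-1.0, 0.5, -0.3]
opening: 0.125
```

>>> carry_out --grip '[1,1,1,1,1]' --pt "0 0 0" --pt "0 0 0" --pt "0 0 0" --pt "0 0 0" --pt "0 0 0" --turn '[0.0477,0.0477,0.0477,0.0477,0.0477]'

```text
t: 16.2
eef_pos: [668.1, 6.4, 146.4]
tcp_rot: [-0.338, 1.567, 3.077]
ft_force: [-0.4, 0.1, -1.2]
opening: 0.125
```

>>> carry_out --grip '[1,1,1,1,1]' --pt "0 0 0" --pt "0 0 0" --pt "0 -0.048 0.061" --pt "0 -0.048 0.061" --pt "0 -0.048 0.061" --turn '[0.0477,0.0477,0,0,0]'

```text
t: 16.7
eef_pos: [576.8, 80.7, 146.5]
tcp_rot: [0.058, 1.567, -3.104]
ft_force: [0.3, 1.2, -1.1]
opening: 0.128
```

>>> carry_out --grip '[1,1,1,1,1]' --pt "0 -0.048 0.061" --pt "0 -0.048 0.061" --pt "0 -0.048 0.061" --pt "0 -0.048 0.061" --pt "0 0 0" --turn '[0,0,0,0,0]'

```text
t: 17.2
eef_pos: [454.7, 180.2, 147.2]
tcp_rot: [0.219, 1.566, -2.94]
ft_force: [-1.2, -1.3, -1.2]
opening: 0.126
```

>>> carry_out --grip '[1,1,1,1]' --pt "0.057 0 0" --pt "0 0 0" --pt "0 0 0" --pt "0 0 0" --turn '[0,0,0,0]'

```text
t: 17.6
eef_pos: [459.2, 178.3, 120.4]
tcp_rot: [0.955, 1.571, -2.207]
ft_force: [-0.1, -0.1, -1.0]
opening: 0.129
```

```bash
python3 - <<'E'
from h import *
go((457.9,178.3,60),-91.1); print(env.state()['ft_force'],env.state()['opening'])
E
```

```text
tcp [459.1647 178.315  120.3563] jaw -91.2 -> turn -0.0004 linear after turn [0.1207 0.0001 0.0025] rows>= 2.0 1.0
[-0.0987 -0.1066 -0.9817] 0.12866115756350574
```

>>> carry_out --grip '[1,1,1,1,1]' --pt "0.05 0 0.0025" --pt "0.04 0 0" --pt "0.02 0 0" --pt "0.01 0 0" --pt "0.005 0 0" --turn '[0,0,0,0,0]'

```text
t: 18.1
eef_pos: [457.8, 178.6, 57.8]
tcp_rot: [3.08, 1.57, -0.081]
ft_force: [-0.5, -0.8, -0.8]
opening: 0.125
```

>>> carry_out --grip '[1,1,1,0.37,0.37]' --pt "0 0 0" --pt "0 0 0" --pt "0 0 0" --pt "0 0 0" --pt "0 0 0" --turn '[0,0,0,0,0]'

```text
t: 18.6
eef_pos: [457.6, 178.7, 57.9]
tcp_rot: [-3.045, 1.57, 0.077]
ft_force: [-0.3, -1.1, 0.3]
opening: 0.24
```

>>> carry_out --grip '[0.37,0.37,0.37,0.37,0]' --pt "0 0 0" --pt "0 0 0" --pt "-0.03 0 0" --pt "-0.08 0 0" --pt "-0.09 0 0" --turn '[0,0,0,0,0]'

```text
t: 19.1
eef_pos: [456.9, 178.4, 157.9]
tcp_rot: [0.289, 1.568, -2.872]
ft_force: [-0.3, 0.4, 0.5]
opening: 0.356
```

>>> carry_out --grip '[-0.2,-0.2,-0.2]' --pt "-0.06 0 0" --pt "0 0 0" --pt "0 0 0" --turn '[0,0,0]'

```text
t: 19.4
eef_pos: [457.4, 178.6, 187.8]
tcp_rot: [-3.011, 1.57, 0.111]
ft_force: [-0.1, 0.6, 0.4]
opening: 0.574
```

```bash
python3 - <<'E'
from h import *
i,im=snap('wrist','w7'); print(env.state()['joints'])
go((633.9,-109.6,120),-95.3+90); cv2.imwrite('pics/w7c.png',cv2.resize(im[100:260,150:450],None,fx=2.5,fy=2.5,interpolation=cv2.INTER_CUBIC))
E
```

```text
[ 0.2377  0.3556  1.9299 -0.0001  0.8569  1.8284]
tcp [457.0865 178.5117 187.0207] jaw -91.1 -> turn -0.4769 linear after turn [0.1339 0.4054 0.5411] rows>= 7.0 10.0
```

>>> carry_out --grip '[-0.2,-0.2,-0.2,-0.2,-0.2]' --pt "0 0 0" --pt "0 0 0" --pt "0 0 0" --pt "0 0 0" --pt "0 0 0" --turn '[-0.0477,-0.0477,-0.0477,-0.0477,-0.0477]'

```text
t: 19.95
eef_pos: [456.9, 178.5, 186.0]
tcp_rot: [-0.455, 1.568, -2.861]
ft_force: [0.4, 0.4, 0.5]
opening: 0.6
```

>>> carry_out --grip '[-0.2,-0.2,-0.2,-0.2,-0.2]' --pt "0 0 0" --pt "0 0 0" --pt "0 0 0" --pt "0 0 0" --pt "0 0 0" --turn '[-0.0477,-0.0477,-0.0477,-0.0477,-0.0477]'

```text
t: 20.45
eef_pos: [457.0, 178.4, 186.0]
tcp_rot: [-1.213, 1.568, -2.87]
ft_force: [0.2, 0.5, -0.1]
opening: 0.603
```

>>> carry_out --grip '[-0.2,-0.2,-0.2,-0.2,-0.2]' --pt "0 0.05 0.0676" --pt "0 0.05 0.0676" --pt "0 0.05 0.0676" --pt "0 0.05 0.0676" --pt "0 0.05 0.0676" --turn '[0,0,0,0,0]'

```text
t: 20.95
eef_pos: [566.6, -2.8, 185.8]
tcp_rot: [-1.587, 1.568, 3.033]
ft_force: [-0.4, 0.6, 0.3]
opening: 0.597
```

>>> carry_out --grip '[-0.2,-0.2,-0.2,-0.2,-0.2]' --pt "0 0.05 0.0676" --pt "0 0.05 0.0676" --pt "0 0.05 0.0676" --pt "0 0 0" --pt "0 0 0" --turn '[0,0,0,0,0]'

```text
t: 21.45
eef_pos: [631.2, -109.5, 185.3]
tcp_rot: [-1.761, 1.567, 2.858]
ft_force: [-0.3, 0.3, -0.3]
opening: 0.603
```

```bash
python3 - <<'E'
from h import *
go((633.8,-109.7,46),-5.3); i,im=snap('wrist','w8')
a=np.radians(-95.3); u=np.array([np.cos(a),np.sin(a),0]); v=np.array([-u[1],u[0],0]); c=np.array([633.8,-109.7,54])
Q=proj(i,[c+18*s*u+6*t*v for s,t in((1,1),(1,-1),(-1,-1),(-1,1))]); print(Q)
big=cv2.resize(im[100:260,150:400],None,fx=3,fy=3,interpolation=cv2.INTER_CUBIC)
cv2.polylines(big,[np.int32((Q-[150,100]+.5)*3)],True,(0,0,255),1)
w7=cv2.imread('pics/w7c.png'); o=np.zeros((600,750,3),np.uint8); o[:350]=cv2.resize(big,(750,480))[:350]; w=cv2.resize(w7,(469,250)); o[350:,:469]=w; cv2.imwrite('pics/w8b.png',o)
E
```

```text
tcp [ 631.1912 -109.5423  185.3496] jaw -5.4 -> turn -0.0003 linear after turn [0.2787 0.0062 0.    ] rows>= 3.0 1.0
[[263.325  205.5912]
 [251.6431 205.5835]
 [251.5086 171.172 ]
 [263.5849 171.1758]]
```

View pics/w8b.png

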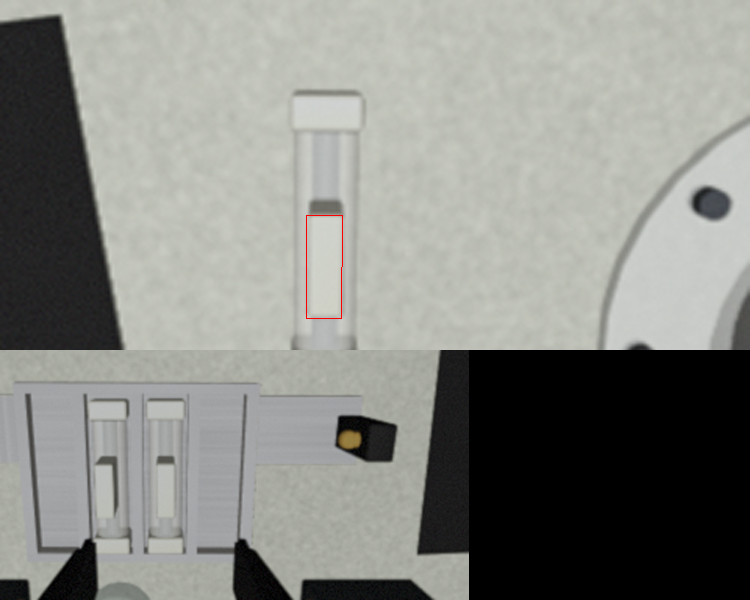

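Insert c lines up with the overlay, and a and b are seated in slots +20 and -20. Gripping c.

>>> carry_out --grip '[-0.2,-0.2,-0.2,-0.2,-0.2]' --pt "0.07 0.006 0" --pt "0.07 0 0" --pt "0.07 0 0" --pt "0.064 0 0" --pt "0 0 0" --turn '[0,0,0,0,0]'

```text
t: 22.0
eef_pos: [632.2, -107.5, 46.6]
tcp_rot: [-1.744, 1.563, 2.878]
ft_force: [0.5, -0.1, 0.2]
opening: 0.599
```

>>> carry_out --grip '[1,1,1,1,1]' --pt "0 0 0" --pt "0 0 0" --pt "0 0 0" --pt "0 0 0" --pt "0 0 0" --turn '[0,0,0,0,0]'

```text
t: 22.5
eef_pos: [635.0, -109.4, 51.5]
tcp_rot: [1.319, 1.57, -0.343]
ft_force: [-0.1, -0.1, 0.2]
opening: 0.236
```

>>> carry_out --grip '[1,1,1,1,1]' --pt "0 0 0" --pt "0 0 0" --pt "0 0 0" --pt "0 0 0" --pt "0 0 0" --turn '[0,0,0,0,0]'

```text
t: 23.0
eef_pos: [634.8, -109.4, 50.8]
tcp_rot: [0.709, 1.571, -0.954]
ft_force: [-1.9, -0.5, 3.4]
opening: 0.127
```

>>> carry_out --grip '[1,1,1,1,1]' --pt "-0.04 0 0" --pt "-0.08 0 0" --pt "-0.08 0 0" --pt "0 0 0" --pt "0 0 0" --turn '[0,0,0,0,0]'

```text
t: 23.5
eef_pos: [634.8, -109.3, 150.9]
tcp_rot: [1.338, 1.57, -0.325]
ft_force: [0.3, -0.7, -2.1]
opening: 0.122
```

```bash
python3 - <<'E'
from h import *
go((457.3,138.8,120),-91.1); print(env.state()['ft_force'],env.state()['opening'])
E
```

```text
tcp [ 634.7606 -109.2614  150.8873] jaw -5.3 -> turn 0.4768 linear after turn [ 0.0613 -0.4892  0.3644] rows>= 7.0 10.0
[ 0.3019 -0.6732 -2.0956] 0.12224738195409011
```

>>> carry_out --grip '[1,1,1,1,1]' --pt "0 0 0" --pt "0 0 0" --pt "0 0 0" --pt "0 0 0" --pt "0 0 0" --turn '[0.0477,0.0477,0.0477,0.0477,0.0477]'

```text
t: 24.0
eef_pos: [634.0, -109.1, 148.4]
tcp_rot: [-0.976, 1.568, 2.889]
ft_force: [0.3, 0.4, -0.8]
opening: 0.126
```

>>> carry_out --grip '[1,1,1,1,1]' --pt "0 0 0" --pt "0 0 0" --pt "0 0 0" --pt "0 0 0" --pt "0 0 0" --turn '[0.0477,0.0477,0.0477,0.0477,0.0477]'

```text
t: 24.5
eef_pos: [634.0, -109.1, 148.4]
tcp_rot: [-0.231, 1.568, 2.884]
ft_force: [0.1, 0.5, -2.3]
opening: 0.127
```

>>> carry_out --grip '[1,1,1,1,1]' --pt "0 -0.061 0.0455" --pt "0 -0.061 0.0455" --pt "0 -0.061 0.0455" --pt "0 -0.061 0.0455" --pt "0 -0.061 0.0455" --turn '[0,0,0,0,0]'

```text
t: 25.0
eef_pos: [522.3, 46.5, 148.9]
tcp_rot: [-0.011, 1.568, 3.11]
ft_force: [0.6, 0.6, -1.6]
opening: 0.125
```

>>> carry_out --grip '[1,1,1,1,1]' --pt "0 -0.061 0.0455" --pt "0 -0.061 0.0455" --pt "0 -0.061 0.0455" --pt "0.06 0 0" --pt "0 0 0" --turn '[0,0,0,0,0]'

```text
t: 25.5
eef_pos: [455.3, 138.6, 117.6]
tcp_rot: [0.195, 1.564, -2.965]
ft_force: [-0.3, -0.7, -0.9]
opening: 0.123
```

>>> carry_out --grip '[1,1]' --pt "0 0 0" --pt "0 0 0" --turn '[0,0]'

```text
t: 25.7
eef_pos: [458.1, 137.8, 120.8]
tcp_rot: [0.9, 1.571, -2.262]
ft_force: [0.2, 0.4, -1.0]
opening: 0.124
```

```bash
python3 - <<'E'
from h import *
go((457.3,138.6,59.5),-91.1); print(env.state()['ft_force'],env.state()['opening'])
E
```

```text
tcp [458.131  137.7888 120.8163] jaw -91.2 -> turn -0.0005 linear after turn [ 0.1226 -0.0016  0.0017] rows>= 2.0 1.0
[ 0.2487  0.4004 -1.012 ] 0.12434532902482792
```

>>> carry_out --grip '[1,1,1,1,1]' --pt "0.05 -0.0015 0.0015" --pt "0.04 0 0" --pt "0.02 0 0" --pt "0.01 0 0" --pt "0.003 0 0" --turn '[0,0,0,0,0]'

```text
t: 26.2
eef_pos: [457.2, 138.8, 59.2]
tcp_rot: [2.619, 1.571, -0.543]
ft_force: [0.1, 0.6, -1.0]
opening: 0.12
```

>>> carry_out --grip '[1,1,1,0.37,0.37]' --pt "0 0 0" --pt "0 0 0" --pt "0 0 0" --pt "0 0 0" --pt "0 0 0" --turn '[0,0,0,0,0]'

```text
t: 26.7
eef_pos: [457.0, 139.1, 59.4]
tcp_rot: [-3.118, 1.57, 0.004]
ft_force: [-0.3, -0.1, -0.9]
opening: 0.237
```

>>> carry_out --grip '[0.37,0.37,0.37,0.37,0]' --pt "0 0 0" --pt "0 0 0" --pt "-0.03 0 0" --pt "-0.08 0 0" --pt "-0.09 0 0" --turn '[0,0,0,0,0]'

```text
t: 27.2
eef_pos: [456.2, 138.9, 159.5]
tcp_rot: [0.202, 1.568, -2.96]
ft_force: [0.3, 0.2, -0.2]
opening: 0.356
```

>>> carry_out --grip '[-0.6,-0.6,-0.6,-0.6,-0.6]' --pt "-0.09 0 0" --pt "-0.09 0 0" --pt "-0.09 0 0" --pt "0 0 0" --pt "0 0 0" --turn '[0,0,0,0,0]'

```text
t: 27.7
eef_pos: [456.8, 139.0, 294.5]
tcp_rot: [-3.029, 1.569, 0.093]
ft_force: [0.3, -0.6, -0.9]
opening: 0.758
```

```bash
python3 - <<'E'
from h import *
print(env.state()['joints'],tool()[0])
i,im=snap('wrist','w9'); j,jm=snap('scene','scene9'); k,km=snap('top','top9')
o=np.zeros((600,800,3),np.uint8)
o[:345,:]=cv2.resize(im[60:260,:],(800,345)); 
sc=jm[60:240,250:430]; o[345:600,:255]=cv2.resize(sc,(255,255),interpolation=cv2.INTER_CUBIC)
tc=km[130:230,90:260]; o[345:600,260:693]=cv2.resize(tc,(433,255),interpolation=cv2.INTER_CUBIC)
cv2.imwrite('pics/w9b.png',o)
E
```

```text
[ 0.1571  0.2088  1.8142 -0.0001  1.117   1.7477] [456.8035 139.0301 294.5462]
```

View pics/w9b.png

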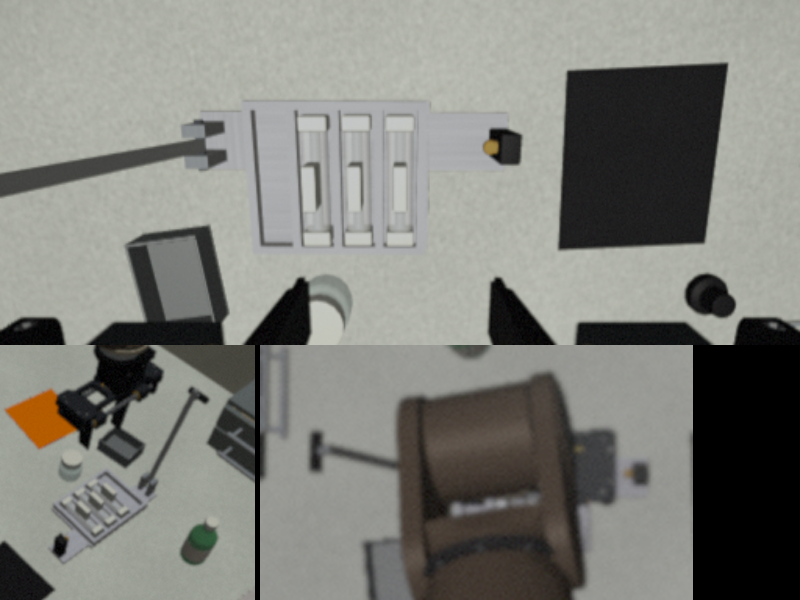

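All three are seated. The crossbar is visible in both the scene and top views, so I'm triangulating its position.

```bash
python3 - <<'E'
from h import *
def dark(im,roi,th):
    x0,y0,x1,y1=roi; g=cv2.cvtColor(im,cv2.COLOR_BGR2GRAY)[y0:y1,x0:x1]; n,l,s,c=cv2.connectedComponentsWithStats((g<th).astype(np.uint8)); k=1+np.argmax(s[1:,4]); return c[k]+[x0,y0],s[k]
i,im=load('top0'); j,jm=load('scene0'); 
for th in (60,75):
    a,sa=dark(im,(105,158,122,184),th); b,sb=dark(jm,(380,85,402,105),th); print(a,sa,b,sb)
    P=tri(i,[a],j,[b])[0]; print('grip',P)
    h=np.array([314.5,41]); d=P[1:3]-h; r=np.hypot(*d); print('radius',r,'expect',np.hypot(228,23),'theta',np.arctan2(d[1],-d[0])-np.arctan2(23,228))
E
```

```text
[111.4062 171.625 ] [ 5  7  4 14 32] [392.4231  97.0769] [ 9  9  8  7 26]
grip [496.9562 390.1879 249.7167   7.9713]
radius 222.01647284957195 expect 229.1571513176056 theta 1.818145326685377
[111.4706 171.5294] [ 5  7  4 14 51] [387.7143  96.881 ] [ 0  5 17 15 84]
grip [492.1815 385.118  250.8852   4.5721]
radius 221.44685512518825 expect 229.1571513176056 theta 1.7948213913325575
```

>>> carry_out --grip '[-0.5,-0.5,-0.5,-0.5,-0.5]' --pt "-0.072 0 0" --pt "0 0 0" --pt "0 0 0" --pt "0 0 0" --pt "0 0 0" --turn '[-0.046,-0.046,-0.046,-0.046,-0.046]'

```text
t: 28.35
eef_pos: [456.7, 139.0, 328.7]
tcp_rot: [-0.512, 1.568, -2.945]
ft_force: [0.1, -0.0, 0.6]
opening: 0.747
```

>>> carry_out --grip '[-0.5,-0.5,-0.5,-0.5,-0.5]' --pt "0 0 0" --pt "0 0 0" --pt "0 0 0" --pt "0 0 0" --pt "0 0 0" --turn '[-0.046,-0.046,-0.046,-0.046,-0.046]'

```text
t: 28.85
eef_pos: [456.7, 139.0, 328.6]
tcp_rot: [-1.241, 1.568, -2.951]
ft_force: [-0.7, -0.5, 0.3]
opening: 0.752
```

>>> carry_out --grip '[-0.5,-0.5,-0.5,-0.5,-0.5]' --pt "0 0 0" --pt "0 0.0123 -0.083" --pt "0 0.0123 -0.083" --pt "0 0.0123 -0.083" --pt "0 0.0123 -0.083" --turn '[-0.046,0,0,0,0]'

```text
t: 29.35
eef_pos: [481.6, 306.6, 328.5]
tcp_rot: [-1.063, 1.568, -2.635]
ft_force: [1.4, 0.4, 0.6]
opening: 0.746
```

>>> carry_out --grip '[-0.5,-0.5,-0.5,-0.5,-0.5]' --pt "0 0.0123 -0.083" --pt "0 0.0123 -0.083" --pt "0 0 0" --pt "0 0 0" --pt "0 0 0" --turn '[0,0,0,0,0]'

```text
t: 29.85
eef_pos: [493.9, 387.3, 329.1]
tcp_rot: [-0.876, 1.569, -2.448]
ft_force: [0.0, 0.3, -0.2]
opening: 0.752
```

```bash
python3 - <<'E'
from h import *
go((494,388,263),-1.1); i,im=snap('wrist','w10'); print(env.state()['opening'])
print(proj(i,[(494,388,258)])/.64)
cv2.imwrite('pics/w10b.png',cv2.resize(im,(800,600),interpolation=cv2.INTER_CUBIC))
E
```

```text
tcp [493.9265 387.2668 329.1354] jaw -0.1 -> turn 0.0057 linear after turn [ 0.1323  0.0003 -0.0016] rows>= 2.0 1.0
0.750038531654928
[[397.711  323.3196]]
```

View pics/w10b.png

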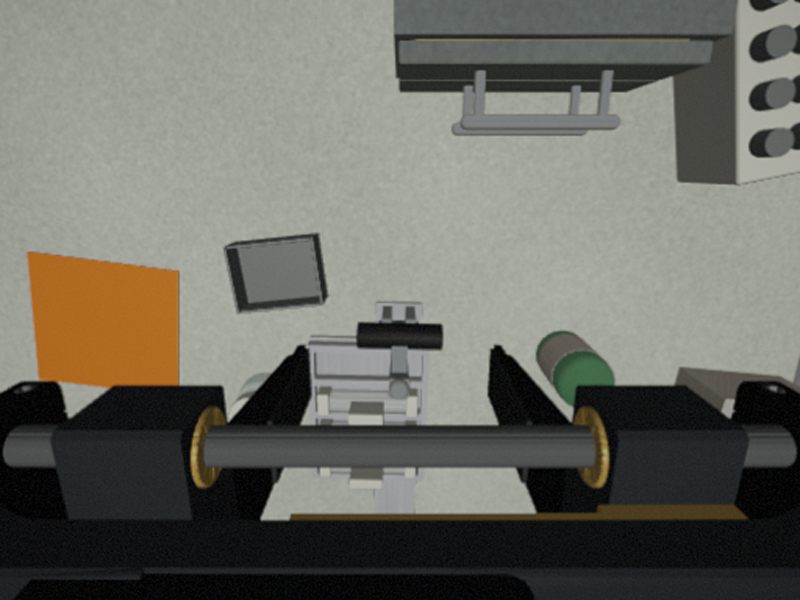

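The crossbar is at (399.5,336), about 12 px below the prediction. Solving the hinge angle from this view.

```bash
python3 - <<'E'
from h import *
i,_=load('w10'); f=.64
hx,hy,hz=492.7,313.8,41
for th in np.arange(1.68,1.96,.03):
    P=(hx+1.4,hy-228*np.cos(th)+23*np.sin(th),hz+228*np.sin(th)+23*np.cos(th)); print(round(th,2),np.array(P),proj(i,[P])/f)
# triangulate with top0 by ray
j,_=load('top0'); print(tri(i,[(399.5*f-.2,336*f-.2)],j,[(111.44,171.6)]))
k,_=load('scene0'); print(tri(i,[(399.5*f-.2,336*f-.2)],k,[(390,95.7)]))
k,_=load('scene9'); 
E
```

```text
1.68 [494.1    361.512  265.1352] [[397.9208 375.8375]]
1.71 [494.1    368.2136 263.6032] [[397.9147 362.7837]]
1.74 [494.1    374.8662 261.8708] [[397.9099 349.6293]]
1.77 [494.1    381.4638 259.9397] [[397.9063 336.4201]]
1.8 [494.1    388.0006 257.8116] [[397.9042 323.2023]]
1.83 [494.1    394.4706 255.4884] [[397.9033 310.0223]]
1.86 [494.1    400.8679 252.9721] [[397.9038 296.9256]]
1.89 [494.1    407.187  250.2651] [[397.9055 283.9571]]
1.92 [494.1    413.422  247.3697] [[397.9086 271.16  ]]
1.95 [494.1    419.5673 244.2887] [[397.9129 258.576 ]]
[[493.5131 382.8031 261.7278   2.5622]]
[[495.4626 381.9756 259.5227   1.4746]]
```

>>> carry_out --grip '[-0.5,-0.5,-0.5,-0.5,-0.5]' --pt "0 0.001 0.0116" --pt "0.05 0 0" --pt "0.05 0 0" --pt "0.048 0 0" --pt "0 0 0" --turn '[0.0057,0,0,0,0]'

```text
t: 30.4
eef_pos: [493.8, 380.6, 253.6]
tcp_rot: [-0.965, 1.566, -2.556]
ft_force: [0.2, -1.1, -0.1]
opening: 0.748
```

>>> carry_out --grip '[1,1,1,1,1]' --pt "0 0 0" --pt "0 0 0" --pt "0 0 0" --pt "0 0 0" --pt "0 0 0" --turn '[0,0,0,0,0]'

```text
t: 30.9
eef_pos: [494.1, 382.5, 256.9]
tcp_rot: [-2.95, 1.57, 1.744]
ft_force: [-4.0, 1.8, 4.1]
opening: 0.46
```

>>> carry_out --grip '[1,1,1]' --pt "0 0 0" --pt "0 0 0" --pt "0 0 0" --turn '[0,0,0]'

```text
t: 31.2
eef_pos: [494.1, 382.6, 256.9]
tcp_rot: [3.103, 1.57, 1.514]
ft_force: [-5.9, 1.3, 6.1]
opening: 0.46
```

```bash
python3 - <<'E'
from h import *
s=env.state(); p,R=tool(); print(p,yawdeg(R),s['opening'],s['ft_force'])
G=np.array([p[1],p[2]+5]); h=np.array([313.8,41]); d=G-h; print('r',np.hypot(*d)); ph=np.arctan2(23,228); th0=np.arctan2(d[1],-d[0])-ph; print('th',th0)
r=229.16
T=np.r_[np.linspace(th0,0.12,17)]
Y=-r*np.cos(T+ph); Z=r*np.sin(T+ph)
for a,b,t in zip(-np.diff(Z)/500,-np.diff(Y)/500,T[1:]): print(round(t,2),[round(a,4),0,round(b,4)])
print('end z tcp',41+Z[-1]-5)
E
```

```text
[494.1046 382.6079 256.8813] -1.0692425776878562 0.45951866382268947 [-5.8546  1.3468  6.109 ]
r 231.35052533418616
th 1.772246773878252
1.67 [np.float64(-0.0117), 0, np.float64(0.0458)]
1.57 [np.float64(-0.0069), 0, np.float64(0.0468)]
1.46 [np.float64(-0.0021), 0, np.float64(0.0473)]
1.36 [np.float64(0.0028), 0, np.float64(0.0472)]
1.26 [np.float64(0.0077), 0, np.float64(0.0467)]
1.15 [np.float64(0.0124), 0, np.float64(0.0456)]
1.05 [np.float64(0.0171), 0, np.float64(0.0441)]
0.95 [np.float64(0.0215), 0, np.float64(0.0421)]
0.84 [np.float64(0.0258), 0, np.float64(0.0397)]
0.74 [np.float64(0.0297), 0, np.float64(0.0368)]
0.64 [np.float64(0.0333), 0, np.float64(0.0336)]
0.53 [np.float64(0.0366), 0, np.float64(0.0299)]
0.43 [np.float64(0.0395), 0, np.float64(0.026)]
0.33 [np.float64(0.042), 0, np.float64(0.0218)]
0.22 [np.float64(0.044), 0, np.float64(0.0173)]
0.12 [np.float64(0.0456), 0, np.float64(0.0127)]
end z tcp 86.12960504641536
```

>>> carry_out --grip '[1,1,1,1]' --pt "-0.0117 0 0.0458" --pt "-0.0069 0 0.0468" --pt "-0.0021 0 0.0473" --pt "0.0028 0 0.0472" --turn '[0,0,0,0]'

```text
t: 31.6
eef_pos: [491.9, 288.2, 265.6]
tcp_rot: [-2.215, 1.57, 2.479]
ft_force: [-4.3, 2.0, 0.1]
opening: 0.459
```

>>> carry_out --grip '[1,1,1,1]' --pt "0.0077 0 0.0467" --pt "0.0124 0 0.0456" --pt "0.0171 0 0.0441" --pt "0.0215 0 0.0421" --turn '[0,0,0,0]'

```text
t: 32.0
eef_pos: [489.9, 198.4, 236.1]
tcp_rot: [-1.286, 1.569, -2.875]
ft_force: [-7.3, -0.1, 1.6]
opening: 0.458
```

>>> carry_out --grip '[1,1,1,1]' --pt "0.0258 0 0.0397" --pt "0.0297 0 0.0368" --pt "0.0333 0 0.0336" --pt "0.0366 0 0.0299" --turn '[0,0,0,0]'

```text
t: 32.4
eef_pos: [488.3, 128.2, 172.6]
tcp_rot: [-1.172, 1.568, -2.762]
ft_force: [-6.5, -1.0, 1.9]
opening: 0.462
```

>>> carry_out --grip '[1,1,1,1,1]' --pt "0.0395 0 0.026" --pt "0.042 0 0.0218" --pt "0.044 0 0.0173" --pt "0.0456 0 0.0127" --pt "0 0 0" --turn '[0,0,0,0,0]'

```text
t: 32.9
eef_pos: [487.3, 89.2, 85.1]
tcp_rot: [-1.335, 1.565, -2.925]
ft_force: [-7.6, -6.1, 1.8]
opening: 0.458
```

>>> carry_out --grip '[1,1]' --pt "0 0 0" --pt "0 0 0" --turn '[0,0]'

```text
t: 33.1
eef_pos: [487.4, 89.7, 86.9]
tcp_rot: [-1.265, 1.566, -2.854]
ft_force: [-8.1, -9.6, 1.7]
opening: 0.46
```

>>> carry_out --grip '[1,1,1,1,1]' --pt "0.016 0 0.006" --pt "0.014 0 0.003" --pt "0.005 0 0.001" --pt "0 0 0" --pt "0 0 0" --turn '[0,0,0,0,0]'

```text
t: 33.6
eef_pos: [487.3, 85.5, 69.4]
tcp_rot: [-1.482, 1.567, -3.072]
ft_force: [-6.8, 0.1, -0.4]
opening: 0.458
```

>>> carry_out --grip '[1,1,1]' --pt "0.005 0 0.0005" --pt "0.004 0 0.0005" --pt "0 0 0" --turn '[0,0,0]'

```text
t: 33.9
eef_pos: [487.2, 84.9, 65.1]
tcp_rot: [-1.445, 1.567, -3.035]
ft_force: [-7.7, -2.7, 0.9]
opening: 0.461
```

>>> carry_out --grip '[1,1,1]' --pt "0.004 0 0" --pt "0.002 0 0" --pt "0 0 0" --turn '[0,0,0]'

```text
t: 34.2
eef_pos: [487.2, 84.6, 62.1]
tcp_rot: [-1.361, 1.567, -2.95]
ft_force: [-6.6, -4.7, 2.1]
opening: 0.459
```

>>> carry_out --grip '[1,1,1]' --pt "0.004 0 0" --pt "0 0 0" --pt "0 0 0" --turn '[0,0,0]'

```text
t: 34.5
eef_pos: [487.2, 84.4, 60.0]
tcp_rot: [-1.344, 1.566, -2.933]
ft_force: [-6.6, -6.8, 0.2]
opening: 0.462
```

>>> carry_out --grip '[1,1,1]' --pt "0.004 0 0" --pt "0 0 0" --pt "0 0 0" --turn '[0,0,0]'

```text
t: 34.8
eef_pos: [487.2, 84.3, 57.8]
tcp_rot: [-1.325, 1.566, -2.914]
ft_force: [-6.8, -7.1, -4.7]
opening: 0.461
```

>>> carry_out --grip '[1,1,1]' --pt "0.003 0 0" --pt "0 0 0" --pt "0 0 0" --turn '[0,0,0]'

```text
t: 35.1
eef_pos: [487.2, 84.2, 56.3]
tcp_rot: [-1.307, 1.566, -2.897]
ft_force: [-6.5, -8.8, -3.3]
opening: 0.459
```

>>> carry_out --grip '[1,1,1]' --pt "0.003 0 0" --pt "0 0 0" --pt "0 0 0" --turn '[0,0,0]'

```text
t: 35.4
eef_pos: [487.2, 84.1, 54.8]
tcp_rot: [-1.296, 1.566, -2.885]
ft_force: [-6.3, -10.0, -3.4]
opening: 0.456
```

>>> carry_out --grip '[1,1,1]' --pt "0.002 0 0" --pt "0 0 0" --pt "0 0 0" --turn '[0,0,0]'

```text
t: 35.7
eef_pos: [487.3, 84.2, 54.2]
tcp_rot: [-1.273, 1.567, -2.862]
ft_force: [-7.5, -10.1, 3.3]
opening: 0.458
```

>>> carry_out --grip '[1,1,1]' --pt "0.003 0 0" --pt "0 0 0" --pt "0 0 0" --turn '[0,0,0]'

```text
t: 36.0
eef_pos: [487.3, 84.2, 53.4]
tcp_rot: [-1.226, 1.567, -2.815]
ft_force: [-9.4, -9.1, 14.3]
opening: 0.459
```

```bash
python3 - <<'E'
from h import *
print(tool()[0],env.state()['ft_force'])
i,im=snap('wrist','w11'); j,jm=snap('scene','scene11')
o=np.zeros((600,800,3),np.uint8)
o[:330,:]=cv2.resize(im[100:300,50:462],(800,330),interpolation=cv2.INTER_CUBIC)
sc=jm[120:240,240:420]; o[330:600,:405]=cv2.resize(sc,(405,270),interpolation=cv2.INTER_CUBIC)
cv2.imwrite('pics/w11b.png',o)
E
```

```text
[487.3391  84.2143  53.4411] [-9.3627 -9.0621 14.2601]
```

View pics/w11b.png

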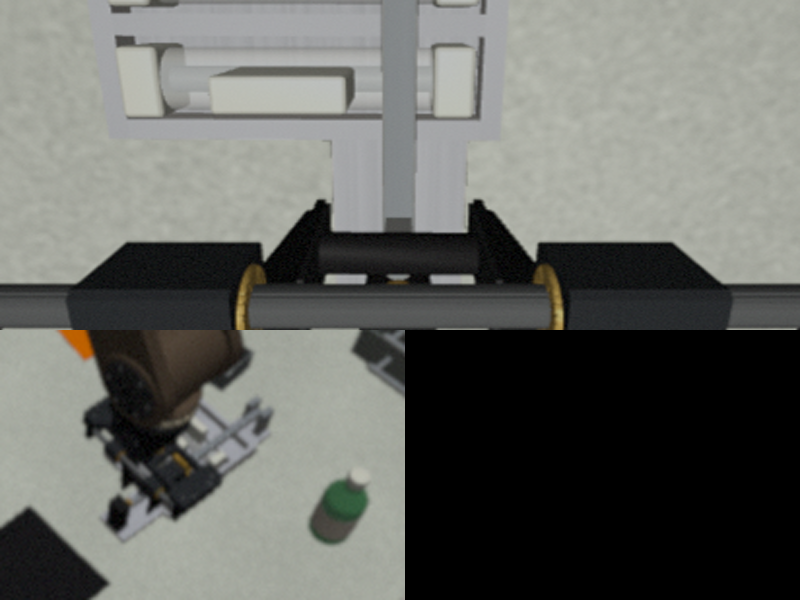

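A hard stop is felt (14 N, rising), after the pull-in of the plunger. Releasing and backing off.

>>> carry_out --grip '[1,1,1,-0.3,-0.3]' --pt "0.001 0 0" --pt "0 0 0" --pt "-0.001 0 0" --pt "0 0 0" --pt "0 0 0" --turn '[0,0,0,0,0]'

```text
t: 36.6
eef_pos: [489.4, 84.9, 53.2]
tcp_rot: [1.448, 1.57, -0.142]
ft_force: [0.2, 0.0, 0.3]
opening: 0.576
```

>>> carry_out --grip '[-0.3,-0.3,-0.3,-0.3,-0.3]' --pt "0 0 0" --pt "-0.04 0 0" --pt "-0.08 0 0" --pt "-0.08 0 0" --pt "-0.08 0 0" --turn '[0,0,0,0,0]'

```text
t: 37.1
eef_pos: [488.8, 85.1, 194.5]
tcp_rot: [-0.577, 1.571, -2.167]
ft_force: [0.5, 1.1, 0.5]
opening: 0.65
```

>>> carry_out --grip '[-0.3,-0.3,-0.3,-0.3,-0.3]' --pt "-0.08 0 0.02" --pt "-0.08 0 0.02" --pt "0 0 0" --pt "0 0 0" --pt "0 0 0" --turn '[0,0,0,0,0]'

```text
t: 37.6
eef_pos: [488.1, 65.2, 271.8]
tcp_rot: [-1.52, 1.569, -3.109]
ft_force: [-0.4, -1.3, 0.0]
opening: 0.652
```

```bash
python3 - <<'E'
from h import *
p,R=tool(); print(p, env.state()['joints'])
i,im=snap('wrist','w12')
hx,hy,hz=490.5,313.8,41
for th in (0,.02,.06,.1): 
    P=(hx-4,hy-228*np.cos(th)+23*np.sin(th),hz+228*np.sin(th)+23*np.cos(th)); print(th,np.array(P),proj(i,[P]))
g=cv2.cvtColor(im,cv2.COLOR_BGR2GRAY); n,l,s,c=cv2.connectedComponentsWithStats((g[:235]<45).astype(np.uint8)); print([(s[k].tolist(),c[k]) for k in range(1,n) if s[k,4]>60])
go((501.8-2,-250,200),0)
E
```

```text
[488.1326  65.2002 271.814 ] [-0.0014  0.2556  1.8148 -0.0001  1.0729  0.0174]
0 [486.5  85.8  64. ] [[253.2893 156.5292]]
0.02 [486.5     86.3056  68.5551] [[253.2517 156.6994]]
0.06 [486.5     87.5894  77.6304] [[253.1693 156.8212]]
0.1 [486.5     89.2352  86.6471] [[253.0768 156.632 ]]
[([238, 152, 34, 10, 300], array([254.1267, 156.2033])), ([0, 173, 22, 62, 363], array([ 12.3774, 204.2011])), ([246, 174, 17, 20, 266], array([254.1015, 185.203 ])), ([188, 218, 105, 17, 1487], array([243.0578, 227.2024])), ([306, 221, 18, 14, 151], array([312.5033, 229.3576]))]
tcp [488.1249  65.2473 271.6387] jaw -1.1 -> turn -0.0059 linear after turn [0.1433 0.0237 0.6305] rows>= 7.0 1.0
```

>>> carry_out --grip '[-0.3,-0.3,-0.3,-0.3,-0.3]' --pt "0 0 0.09" --pt "0 0 0.09" --pt "0 0 0.09" --pt "0 0 0.09" --pt "0 0 0.09" --turn '[0,0,0,0,0]'

```text
t: 38.15
eef_pos: [483.9, -161.4, 271.7]
tcp_rot: [-2.018, 1.569, 2.676]
ft_force: [0.7, 0.9, 0.6]
opening: 0.647
```

>>> carry_out --grip '[-0.3,-0.3,-0.3,-0.3,-0.3]' --pt "0.02 0 0.09" --pt "0.02 0 0.09" --pt "0.02 0 0.09" --pt "0.02 0 0.09" --pt "0 0 0" --turn '[0,0,0,0,0]'

```text
t: 38.65
eef_pos: [480.0, -343.7, 229.6]
tcp_rot: [-2.109, 1.567, 2.581]
ft_force: [0.5, 0.9, -0.6]
opening: 0.649
```

>>> carry_out --grip '[-0.3,-0.3]' --pt "0 0 0" --pt "0 0 0" --turn '[0,0]'

```text
t: 38.85
eef_pos: [480.9, -338.9, 232.4]
tcp_rot: [-2.35, 1.569, 2.344]
ft_force: [-0.0, 0.1, -0.2]
opening: 0.65
```

```bash
python3 - <<'E'
from h import *
p,R=tool(); print(p,yawdeg(R),env.state()['joints'])
i,im=snap('wrist','w13'); j,jm=snap('scene','scene13')
o=np.zeros((600,800,3),np.uint8)
o[:400,:533]=cv2.resize(im[:256,80:422],(533,400),interpolation=cv2.INTER_CUBIC)
hx,hy,hz=490.5,313.8,41
sc=cv2.resize(jm[120:220,270:380],None,fx=2.4*1.5,fy=2.4*1.5,interpolation=cv2.INTER_CUBIC)
for th,c in ((0,(0,255,0)),(.06,(0,0,255))):
    E=[proj(j,[(hx-4+e,hy-228*np.cos(th)+23*np.sin(th),hz+228*np.sin(th)+23*np.cos(th))])[0] for e in (-22,22)]; print(th,E)
o[240:600,404:800]=sc
w1=cv2.imread('pics/w1.png')
cv2.imwrite('pics/w13b.png',o)
E
```

```text
[ 480.9327 -338.8508  232.3835] -1.0408717831932939 [-0.7261  0.4354  1.6462  0.0001  1.0614 -0.708 ]
0 [array([297.7834, 184.3148]), array([308.188 , 193.8929])]
0.06 [array([298.7199, 181.401 ]), array([309.2454, 191.029 ])]
```

View pics/w13b.png

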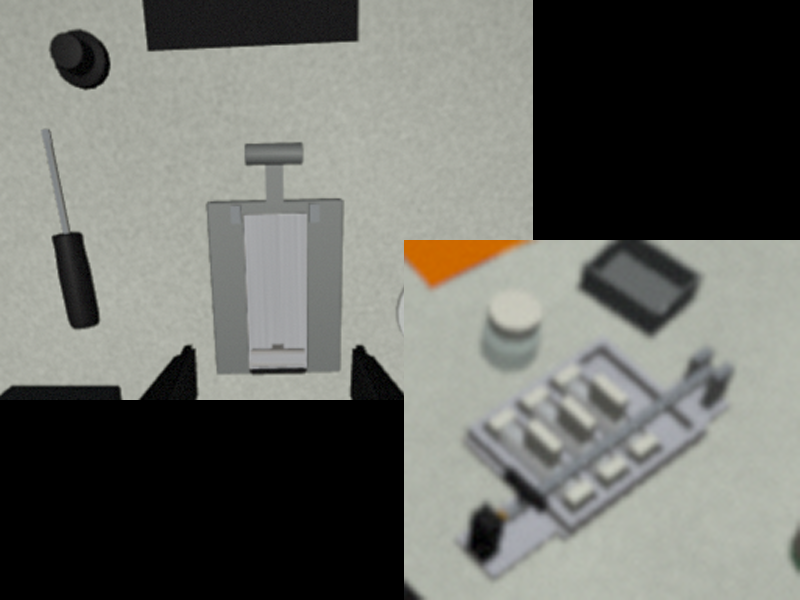

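The keeper grip in the scene view matches angle 0 (error under 0.5 px; 0.06 rad would be 3 px off). The mirror's bar (274,154) and pull bar (278,358) are clear. Measuring the mirror from the w1 and w13 views.

```bash
python3 - <<'E'
from h import *
i,_=load('w13'); k,_=load('w1'); f=.64
A=lambda q:[(80+u/1.5585-.3,v/1.5625-.3) for u,v in q]
print('panel',plane(i,A([(207,202),(343,199),(341,372),(217,374)]),14))
print('gripbar',plane(i,A([(245,154),(303,153),(274,154)]),20)); print('pull',plane(i,A([(250,358),(306,356),(278,357)]),37))
W=lambda u,v:(u*f-.2,v*f-.2)
print('w1 gripbar',plane(k,[W(490,196),W(490,240)],20),'pull',plane(k,[W(670,195),W(668,245)],37),'panel',plane(k,[W(528,157),W(690,157),W(673,273),W(520,273)],14))
print('tri gripbar',tri(i,A([(274,154)]),k,[W(490,218)]),'pull',tri(i,A([(278,357)]),k,[W(669,220)]))
E
```

```text
panel [[ 429.267  -284.3674   14.    ]
 [ 537.8215 -283.9209   14.    ]
 [ 539.6261 -433.5052   14.    ]
 [ 429.6053 -433.5367   14.    ]]
gripbar [[ 461.2297 -248.6725   20.    ]
 [ 505.5739 -248.7207   20.    ]
 [ 483.4025 -249.0626   20.    ]]
pull [[ 460.8427 -409.1191   37.    ]
 [ 507.0111 -408.1445   37.    ]
 [ 483.9425 -408.6304   37.    ]]
w1 gripbar [[ 502.7384 -248.7086   20.    ]
 [ 461.95   -251.0431   20.    ]] pull [[ 505.1932 -405.8353   37.    ]
 [ 460.4699 -411.3466   37.    ]] panel [[ 537.5113 -282.768    14.    ]
 [ 538.253  -431.9354   14.    ]
 [ 429.2699 -434.3359   14.    ]
 [ 428.7237 -283.5807   14.    ]]
tri gripbar [[ 483.2092 -249.1198   24.206     0.4147]] pull [[ 483.6533 -407.5125   39.1649    0.6895]]
```

>>> carry_out --grip '[-0.3,-0.3,-0.3,-0.3,-0.3]' --pt "0 0.005 0.07" --pt "0 0 0.069" --pt "0.09 0 0" --pt "0.09 0 0" --pt "0.09 0 0" --turn '[-0.0074,0,0,0,0]'

```text
t: 39.45
eef_pos: [483.3, -408.7, 97.3]
tcp_rot: [0.737, 1.569, -0.828]
ft_force: [0.3, -0.5, -0.2]
opening: 0.646
```

>>> carry_out --grip '[-0.3,-0.3,-0.3]' --pt "0.06 0 0" --pt "0 0 0" --pt "0 0 0" --turn '[0,0,0]'

```text
t: 39.75
eef_pos: [483.6, -409.1, 69.0]
tcp_rot: [0.725, 1.57, -0.841]
ft_force: [0.2, 0.2, 0.6]
opening: 0.653
```

```bash
python3 - <<'E'
from h import *
go((483.8,-408.3,40),0.3)
i,im=snap('wrist','w14')
print(proj(i,[(483.8-22,-408.3,37),(483.8+22,-408.3,37)]))
E
```

```text
tcp [ 483.5579 -409.0746   68.9686] jaw 0.3 -> turn 0.0 linear after turn [ 0.0579  0.0005 -0.0016] rows>= 1.0 1.0
[[222.4518 225.0751]
 [286.5853 225.4237]]
```

>>> carry_out --grip '[-0.3,-0.3,-0.3,1,1]' --pt "0.04 0 -0.0016" --pt "0.018 0 0" --pt "0 0 0" --pt "0 0 0" --pt "0 0 0" --turn '[0,0,0,0,0]'

```text
t: 40.3
eef_pos: [483.2, -409.0, 40.1]
tcp_rot: [0.72, 1.569, -0.847]
ft_force: [0.5, 0.3, 0.7]
opening: 0.536
```

>>> carry_out --grip '[1,1,1,1,1]' --pt "0 0 0" --pt "0 0 0" --pt "0 0 0" --pt "0 0 0" --pt "0 0 0" --turn '[0,0,0,0,0]'

```text
t: 40.8
eef_pos: [483.1, -408.9, 39.6]
tcp_rot: [0.677, 1.57, -0.889]
ft_force: [-1.1, 0.9, 5.4]
opening: 0.462
```

```bash
python3 - <<'E'
from h import *
s=env.state(); print(tool()[0],s['opening'],s['ft_force'])
T=np.linspace(0,.66,9); y=-114*np.cos(T)+19*np.sin(T); z=114*np.sin(T)+19*np.cos(T)
print(np.c_[T[1:],-np.diff(z)/500,-np.diff(y)/500])
E
```

```text
[ 483.1129 -408.9068   39.6465] 0.46159392402467997 [-1.0953  0.9095  5.4398]
[[ 0.0825 -0.0187 -0.0039]
 [ 0.165  -0.0183 -0.0054]
 [ 0.2475 -0.0178 -0.0069]
 [ 0.33   -0.0171 -0.0084]
 [ 0.4125 -0.0164 -0.0097]
 [ 0.495  -0.0155 -0.0111]
 [ 0.5775 -0.0146 -0.0123]
 [ 0.66   -0.0135 -0.0135]]
```

Gripped at 44 mm. Opening the stand along its arc.

>>> carry_out --grip '[1,1,1,1]' --pt "-0.0187 0 -0.0039" --pt "-0.0183 0 -0.0054" --pt "-0.0178 0 -0.0069" --pt "0 0 0" --turn '[0,0,0,0]'

```text
t: 41.2
eef_pos: [483.2, -400.2, 67.9]
tcp_rot: [0.804, 1.569, -0.762]
ft_force: [0.6, 1.2, -1.6]
opening: 0.456
```

>>> carry_out --grip '[1,1,1,1]' --pt "-0.0171 0 -0.0084" --pt "-0.0164 0 -0.0097" --pt "-0.0155 0 -0.0111" --pt "0 0 0" --turn '[0,0,0,0]'

```text
t: 41.6
eef_pos: [483.1, -385.3, 92.2]
tcp_rot: [0.898, 1.57, -0.668]
ft_force: [-0.2, 1.4, -1.4]
opening: 0.46
```

>>> carry_out --grip '[1,1,1]' --pt "-0.0146 0 -0.0123" --pt "0 0 0" --pt "0 0 0" --turn '[0,0,0]'

```text
t: 41.9
eef_pos: [482.8, -379.5, 98.4]
tcp_rot: [1.932, 1.571, 0.365]
ft_force: [0.5, 1.2, -1.0]
opening: 0.46
```

>>> carry_out --grip '[1,1,1]' --pt "-0.007 0 -0.0065" --pt "0 0 0" --pt "0 0 0" --turn '[0,0,0]'

```text
t: 42.2
eef_pos: [482.7, -376.5, 101.7]
tcp_rot: [-2.513, 1.571, 2.204]
ft_force: [-0.4, 0.7, -0.8]
opening: 0.46
```

>>> carry_out --grip '[1,1,1]' --pt "-0.006 0 -0.0065" --pt "0 0 0" --pt "0 0 0" --turn '[0,0,0]'

```text
t: 42.5
eef_pos: [482.8, -373.2, 104.9]
tcp_rot: [0.766, 1.571, -0.8]
ft_force: [-0.2, 1.8, -1.1]
opening: 0.461
```

>>> carry_out --grip '[1,1,1]' --pt "-0.006 0 -0.007" --pt "0 0 0" --pt "0 0 0" --turn '[0,0,0]'

```text
t: 42.8
eef_pos: [482.8, -369.6, 107.9]
tcp_rot: [0.908, 1.571, -0.659]
ft_force: [-0.4, 1.5, -1.2]
opening: 0.458
```

```bash
python3 - <<'E'
from h import *
s=env.state(); print(tool()[0],s['opening'],s['ft_force'],s['moment'])
i,im=snap('wrist','w15'); j,jm=snap('scene','scene15')
g=cv2.cvtColor(im,cv2.COLOR_BGR2GRAY)
# visible panel top-edge corners: predicted if flat vs tilted ; print predicted
for z in (14,17): print(z,proj(i,[(429,-284,z),(538.5,-284,z)]))
# edge search down a column near x=440 and 525 (panel darker than bench)
for xw in (440,452,515,528):
    u=int(proj(i,[(xw,-284,14)])[0,0]); col=g[60:240,u-1:u+2].mean(1); d=np.gradient(cv2.GaussianBlur(col.reshape(-1,1),(1,5),0).ravel()); print(u,60+np.argsort(d)[:3],d[np.argsort(d)[:3]])
E
```

```text
[ 482.7831 -369.644   107.9019] 0.4582070072638682 [-0.3711  1.5011 -1.2255] [ 0.0716 -0.1126  0.0287]
14 [[188.3572  98.0866]
 [323.6976  98.8348]]
17 [[187.5401  97.9584]
 [324.5356  98.7159]]
201 [236 237 235] [-33.4896 -33.4167 -23.0521]
216 [220 221 222] [-24.0625 -23.6667 -16.25  ]
294 [221 220 222] [-22.6667 -20.1979 -20.1042]
310 [237 236 235] [-27.8542 -27.1771 -20.5729]
```

```bash
python3 - <<'E'
from h import *
i,im=load('w15'); g=cv2.cvtColor(im,cv2.COLOR_BGR2GRAY)
for xw in (440,452,515,528):
    u=int(proj(i,[(xw,-284,14)])[0,0]); print(u,g[86:112,u-2:u+3].mean(1).astype(int))
for v in (110,130,150,170,190):
    r=g[v-1:v+2].mean(0); d=np.gradient(cv2.GaussianBlur(r.reshape(1,-1),(5,1),0).ravel()); a=np.argmin(d[160:220])+160; b=np.argmax(d[290:350])+290; print(v,a,b,d[a].round(1),d[b].round(1))
    
Z=lambda y,z:proj(i,[(429,y,z),(539,y,z)])
for y in (-290,-310,-330,-350): print(y,Z(y,14).round(1).tolist())
E
```

```text
201 [111 111 111 111 111 111 111 111 111 111 111 112 111 111 111 111 112 112
 112 112 111 110 110 110 111 111]
216 [126 126 126 126 126 126 126 127 126 126 126 127 126 126 126 125 126 126
 126 126 126 126 126 126 126 125]
294 [120 120 120 120 120 121 121 120 121 121 122 121 121 121 122 121 122 121
 121 122 121 123 122 122 122 122]
310 [111 111 111 111 111 111 111 111 111 111 111 111 111 111 111 111 110 112
 110 111 111 111 111 111 111 111]
110 181 330 -21.4 21.7
130 183 328 -21.7 20.8
150 185 325 -19.1 21.5
170 188 322 -20.4 20.3
190 191 320 -21.6 22.5
-290 [[188.8, 105.8], [323.8, 106.6]]
-310 [[190.1, 130.8], [322.2, 131.5]]
-330 [[191.4, 154.8], [320.6, 155.5]]
-350 [[192.7, 177.7], [319.1, 178.3]]
```

```bash
python3 - <<'E'
from h import *
i,im=load('w15'); g=cv2.cvtColor(im,cv2.COLOR_BGR2GRAY).astype(float)
gb=cv2.GaussianBlur(g,(3,5),0); d=np.gradient(gb,axis=0)
for u in (195,205,215,295,310,320):
    c=d[5:200,u]; a=np.argsort(c)[0]+5; b=np.argmax(c)+5; print(u,'fall',a,c.min().round(1),'rise',b,c.max().round(1))
# grip bar far: look col 255
c=gb[:140,255]; print(c[::3].astype(int))
r=gb[40]; print('row40',r[200:310:4].astype(int))
# widths by row -> depth along the ray
V=np.array(i['view'])
def edges(v):
    dd=np.gradient(gb[v]); return np.argmin(dd[150:220])+150,np.argmax(dd[290:370])+290
for v in range(60,200,15):
    a,b=edges(v); o,ra=ray(i,[(a,v),(b,v)]); t=110/abs((ra[1]-ra[0])[0]); P=o+ra*t; print(v,a,b,P.mean(0).round(1))
E
```

```text
195 fall 52 -26.9 rise 55 7.1
205 fall 52 -27.3 rise 60 9.5
215 fall 52 -27.0 rise 55 6.5
295 fall 52 -27.6 rise 55 6.0
310 fall 52 -26.0 rise 55 5.5
320 fall 52 -28.4 rise 55 6.7
[ 56  48 103 115 114 114 114 114 114 114 113 114 113 113 113 113 112 113
 112 112 111 111 111 129 161 161 161 162 162 162 162 162 162 162 163 162
 163 163 163 163 163 163 163 163 163 163 163]
row40 [170 166 166 163 167 169 170 169 166 168 170 149 113 114 112 112 114 170
 170 170 171 171 170 172 173 177 173 173]
60 174 336 [ 482.8 -260.1   47.2]
75 176 334 [ 482.8 -269.4   44.5]
90 178 332 [ 482.9 -279.1   41.7]
105 180 330 [ 482.9 -289.4   38.8]
120 182 329 [ 483.4 -300.1   37.2]
135 184 327 [ 483.4 -311.4   34. ]
150 186 325 [ 483.5 -323.4   30.6]
165 187 323 [ 483.2 -335.8   28.8]
180 189 321 [ 483.2 -349.1   25.1]
195 191 319 [ 483.3 -363.3   21.2]
```

The view shows that once the stand reached its stop, the pull tilted the panel (about 14°, top edge up). I'll swing it back down flat before letting go.

>>> carry_out --grip '[1,1,1,1,1]' --pt "0.001 0 -0.013" --pt "0.003 0 -0.013" --pt "0.004 0 -0.013" --pt "0.005 0 -0.013" --pt "0 0 0" --turn '[0,0,0,0,0]'

```text
t: 43.4
eef_pos: [482.6, -342.6, 100.9]
tcp_rot: [-2.388, 1.57, 2.33]
ft_force: [-1.3, 0.6, -1.6]
opening: 0.46
```

```bash
cat >> h.py <<'E'
def panel(i,im,rows=range(60,200,20)):
    g=cv2.GaussianBlur(cv2.cvtColor(im,cv2.COLOR_BGR2GRAY).astype(float),(3,5),0); out=[]
    for v in rows:
        dd=np.gradient(g[v]); a=np.argmin(dd[150:225])+150; b=np.argmax(dd[290:370])+290
        o,ra=ray(i,[(a,v),(b,v)]); P=(o+ra*110/abs((ra[1]-ra[0])[0])).mean(0); out.append(P); print(v,a,b,P.round(1))
    out=np.array(out); s=np.polyfit(out[:,1],out[:,2],1); print('tilt deg',np.degrees(np.arctan(s[0])).round(1))
    d=np.gradient(g,axis=0)
    for u in (205,310): print('top edge row',u,np.argmin(d[5:200,u])+5)
E
python3 - <<'E'
from h import *
s=env.state(); print(tool()[0],s['ft_force']); i,im=snap('wrist','w16'); panel(i,im)
E
```

```text
[ 482.571  -342.6348  100.8629] [-1.339   0.5872 -1.619 ]
60 158 293 [ 458.3 -226.9   -3.2]
80 183 327 [ 482.5 -243.8   17.2]
100 184 327 [ 483.  -258.5   19.7]
120 185 325 [ 482.7 -273.5   18.9]
140 187 324 [ 483.1 -289.1   18. ]
160 188 322 [ 482.8 -305.4   17.1]
180 190 321 [ 483.4 -322.5   16.2]
tilt deg -7.3
top edge row 205 78
top edge row 310 78
```

>>> carry_out --grip '[1,1,1,1]' --pt "0.003 0 -0.005" --pt "0.003 0 -0.005" --pt "0 0 0" --pt "0 0 0" --turn '[0,0,0,0]'

```text
t: 43.85
eef_pos: [482.6, -338.9, 98.2]
tcp_rot: [0.767, 1.571, -0.799]
ft_force: [-0.2, 0.7, -2.8]
opening: 0.46
```

```bash
python3 - <<'E'
from h import *
s=env.state(); print(tool()[0],s['ft_force']); i,im=snap('wrist','w17'); panel(i,im,range(100,200,16))
E
```

```text
[ 482.6314 -338.8555   98.176 ] [-0.1537  0.6833 -2.7833]
100 184 326 [ 482.8 -254.7   15.2]
116 185 325 [ 482.8 -266.7   15.3]
132 186 324 [ 482.9 -279.    15.3]
148 187 323 [ 482.9 -291.7   15.3]
164 189 322 [ 483.4 -305.2   13.5]
180 190 321 [ 483.5 -318.7   13.5]
196 191 320 [ 483.6 -332.8   13.6]
tilt deg 1.6
top edge row 205 83
top edge row 310 83
```

>>> carry_out --grip '[-0.3,-0.3,-0.3,-0.3,-0.3]' --pt "0 0 0" --pt "0 0 0" --pt "0 0 0" --pt "-0.05 0 0" --pt "-0.09 0 0" --turn '[0,0,0,0,0]'

```text
t: 44.4
eef_pos: [481.7, -338.0, 166.6]
tcp_rot: [-2.291, 1.565, 2.426]
ft_force: [1.2, -0.6, 1.0]
opening: 0.651
```

>>> carry_out --grip '[-0.3,-0.3,-0.3,-0.3,-0.3]' --pt "-0.09 0 0.02" --pt "-0.02 0 0" --pt "0 0 0" --pt "0 0 0" --pt "0 0 0" --turn '[0,0,0,0,0]'

```text
t: 44.9
eef_pos: [482.2, -348.2, 221.5]
tcp_rot: [-2.291, 1.568, 2.426]
ft_force: [-0.8, -0.1, -0.3]
opening: 0.648
```

```bash
python3 - <<'E'
from h import *
print(tool()[0],yawdeg(tool()[1])); i,im=snap('wrist','w18'); j,jm=snap('top','top18'); k,km=snap('scene','scene18')
g=cv2.GaussianBlur(cv2.cvtColor(im,cv2.COLOR_BGR2GRAY).astype(float),(3,5),0); d=np.gradient(g,axis=0)
for u in (200,210,305,315): print(u,'fall',np.argmin(d[5:215,u])+5,'rise',np.argmax(d[60:235,u])+60)
for v in (90,110,130,150,170): 
    dd=np.gradient(g[v]); print(v,np.argmin(dd[140:235])+140,np.argmax(dd[270:380])+270)
print('col255',[(v,int(g[v,255])) for v in range(20,236,5)])
o=np.zeros((600,800,3),np.uint8); o[:600,:480]=cv2.resize(im[0:240,160:352],(480,600),interpolation=cv2.INTER_CUBIC)
S=km[200:330,130:240]; o[:378,480:800]=cv2.resize(S,(320,378),interpolation=cv2.INTER_CUBIC); cv2.imwrite('pics/w18b.png',o)
E
```

```text
[ 482.1681 -348.2408  221.4813] 0.2543170055843217
200 fall 78 rise 207
210 fall 84 rise 116
305 fall 150 rise 85
315 fall 23 rise 82
90 209 303
110 209 302
130 210 301
150 211 301
170 212 300
col255 [(20, 167), (25, 173), (30, 170), (35, 170), (40, 165), (45, 106), (50, 117), (55, 72), (60, 133), (65, 134), (70, 134), (75, 134), (80, 134), (85, 126), (90, 132), (95, 162), (100, 162), (105, 162), (110, 162), (115, 162), (120, 162), (125, 161), (130, 161), (135, 161), (140, 161), (145, 161), (150, 161), (155, 161), (160, 162), (165, 162), (170, 161), (175, 142), (180, 164), (185, 165), (190, 127), (195, 163), (200, 163), (205, 28), (210, 124), (215, 175), (220, 171), (225, 172), (230, 175), (235, 174)]
```

```bash
python3 - <<'E'
from h import *
i,im=load('w18')
G=plane(i,[(255.5,49.5)],20)[0]; print('gripbar',G, 'top edge',plane(i,[(207,83)],14))
print('panel sides',plane(i,[(209,90),(303,90),(212,170),(300,170)],14))
hy=G[1]-45
for th in (.45,.5,.55,.6,.63):
    c,s=np.cos(th),np.sin(th); P=[(482,hy-114*c+19*s,18.5+114*s+19*c),(482,hy-134*c,18.5+134*s)]; print(th,proj(i,P)[:,1], np.array(P)[:,1:].round(1).tolist())
g=cv2.cvtColor(im,cv2.COLOR_BGR2GRAY); print('rows165-216',g[165:216,262].tolist())
for v in (176,180,184,188,192,196,204): r=g[v].astype(int); print(v,[int(x) for x in r[205:310:3]])
E
```

```text
gripbar [ 482.0914 -206.9982   20.    ] top edge [[ 425.9601 -241.777    14.    ]]
panel sides [[ 427.9977 -249.4638   14.    ]
 [ 537.7687 -248.9016   14.    ]
 [ 428.2101 -344.5158   14.    ]
 [ 538.67   -343.9022   14.    ]]
0.45 [185.8451 207.5258] [[-346.4, 85.2], [-372.7, 76.8]]
0.5 [183.6748 206.5813] [[-342.9, 89.8], [-369.6, 82.7]]
0.55 [181.1581 205.2767] [[-339.3, 94.3], [-366.2, 88.5]]
0.6 [178.2853 203.5928] [[-335.4, 98.6], [-362.6, 94.2]]
0.63 [176.3872 202.3927] [[-332.9, 101.0], [-360.3, 97.4]]
rows165-216 [164, 162, 163, 164, 164, 164, 163, 165, 166, 157, 133, 135, 150, 158, 163, 166, 165, 167, 166, 166, 166, 164, 157, 145, 156, 164, 166, 165, 165, 166, 166, 166, 165, 166, 164, 165, 167, 152, 54, 26, 27, 31, 31, 31, 69, 134, 171, 171, 173, 175, 176]
176 [170, 178, 175, 115, 122, 121, 122, 122, 121, 134, 141, 141, 141, 139, 138, 138, 137, 135, 136, 135, 134, 133, 132, 132, 131, 117, 121, 121, 121, 120, 122, 118, 175, 175, 175]
180 [170, 179, 173, 114, 120, 122, 120, 121, 121, 136, 164, 166, 166, 165, 166, 166, 165, 165, 164, 166, 165, 165, 167, 165, 164, 120, 121, 11
[... 221 characters left out ...]
 [172, 168, 173, 111, 120, 119, 120, 120, 120, 119, 136, 139, 139, 141, 140, 142, 136, 136, 137, 145, 146, 146, 146, 149, 150, 135, 119, 120, 121, 118, 119, 111, 176, 173, 169]
192 [176, 172, 174, 112, 121, 119, 121, 119, 120, 125, 162, 166, 161, 168, 162, 169, 165, 164, 163, 165, 164, 163, 167, 166, 167, 143, 119, 119, 118, 120, 120, 110, 170, 172, 170]
196 [177, 166, 172, 112, 118, 120, 118, 117, 117, 131, 162, 165, 163, 166, 164, 168, 165, 165, 164, 166, 166, 163, 168, 166, 165, 150, 118, 118, 118, 117, 118, 114, 175, 174, 172]
204 [173, 173, 175, 129, 117, 119, 117, 119, 118, 106, 24, 26, 24, 26, 25, 25, 24, 24, 23, 26, 26, 23, 25, 20, 28, 88, 118, 117, 116, 116, 117, 128, 172, 176, 167]
```

The pull bar and foot rows give a stand angle of about 0.54, not yet the 0.63 stop, because the pinch friction tilted the panel instead. Lifting the mirror clear by the pull bar makes the panel's weight (0.24 N·m, against 0.12 of friction) open it to the stop.

>>> carry_out --grip '[-0.3,-0.3,-0.3,-0.3,-0.3]' --pt "0 0 -0.0186" --pt "0.08 0 0" --pt "0.08 0 0" --pt "0.06 0 0" --pt "0.027 0 0" --turn '[0,0,0,0,0]'

```text
t: 45.55
eef_pos: [481.7, -338.2, 97.1]
tcp_rot: [-2.291, 1.567, 2.426]
ft_force: [-0.8, 0.8, 0.4]
opening: 0.649
```

>>> carry_out --grip '[1,1,1,1,1]' --pt "0 0 0" --pt "0 0 0" --pt "0 0 0" --pt "0 0 0" --pt "0 0 0" --turn '[0,0,0,0,0]'

```text
t: 46.05
eef_pos: [483.1, -340.1, 101.0]
tcp_rot: [0.789, 1.568, -0.778]
ft_force: [0.7, -2.7, 3.0]
opening: 0.459
```

>>> carry_out --grip '[1,1,1,1,1]' --pt "0 0 0" --pt "-0.02 0 0" --pt "-0.03 0 0" --pt "-0.03 0 0" --pt "-0.03 0 0" --turn '[0,0,0,0,0]'

```text
t: 46.55
eef_pos: [482.1, -338.9, 155.2]
tcp_rot: [-2.324, 1.569, 2.393]
ft_force: [0.1, 0.4, -3.9]
opening: 0.459
```

>>> carry_out --grip '[1,1,1,1,1]' --pt "-0.03 0 0" --pt "-0.03 0 0" --pt "0 0 0" --pt "0 0 0" --pt "0 0 0" --turn '[0,0,0,0,0]'

```text
t: 47.05
eef_pos: [482.2, -339.1, 183.8]
tcp_rot: [-2.272, 1.569, 2.445]
ft_force: [0.9, -0.0, -3.5]
opening: 0.46
```

```bash
python3 - <<'E'
from h import *
s=env.state(); print(tool()[0],s['ft_force'],s['opening']); i,im=snap('wrist','w19'); snap('scene','scene19'); panel(i,im,range(60,200,15))
E
```

```text
[ 482.1677 -339.0913  183.7842] [ 0.8532 -0.028  -3.4828] 0.46033171505846593
60 182 304 [ 471.1 -219.    52. ]
75 183 333 [ 484.3 -237.5  108.8]
90 184 325 [ 481.8 -247.3   97.2]
105 186 324 [ 482.2 -258.5   95.1]
120 187 322 [ 481.8 -270.1   93. ]
135 188 321 [ 481.9 -282.2   92.6]
150 189 320 [ 482.  -294.7   92.3]
165 191 319 [ 482.4 -307.8   90. ]
180 192 318 [ 482.5 -321.2   89.6]
195 193 317 [ 482.6 -334.9   89.2]
tilt deg -5.0
top edge row 205 82
top edge row 310 82
```

The full weight is lifted and the panel dropped 5° relative to the leg, so the stand is now about 0.63 open. Lowering gently and finishing flat.

>>> carry_out --grip '[1,1,1,1,1]' --pt "0.04 0 0" --pt "0.04 0 0" --pt "0.04 0 0" --pt "0.014 0 0" --pt "0 0 0" --turn '[0,0,0,0,0]'

```text
t: 47.65
eef_pos: [482.3, -339.2, 116.6]
tcp_rot: [-2.275, 1.569, 2.442]
ft_force: [0.4, 0.6, -3.4]
opening: 0.459
```

>>> carry_out --grip '[1,1,1,1]' --pt "0.005 0 -0.004" --pt "0.005 0 -0.006" --pt "0 0 0" --pt "0 0 0" --turn '[0,0,0,0]'

```text
t: 48.05
eef_pos: [482.7, -334.4, 113.1]
tcp_rot: [0.782, 1.57, -0.784]
ft_force: [0.0, -0.2, -3.5]
opening: 0.458
```

```bash
python3 - <<'E'
from h import *
s=env.state(); print(tool()[0],s['ft_force'],s['opening']); i,im=snap('wrist','w20'); panel(i,im,range(90,200,15))
E
```

```text
[ 482.7174 -334.4409  113.1491] [ 0.0274 -0.1709 -3.5366] 0.4579382099640191
90 184 325 [ 482.4 -242.8   26.4]
105 186 324 [ 482.9 -254.    24.3]
120 187 322 [ 482.5 -265.7   22.2]
135 188 321 [ 482.6 -277.7   21.9]
150 189 320 [ 482.7 -290.2   21.6]
165 191 319 [ 483.1 -303.3   19.3]
180 192 318 [ 483.2 -316.7   18.9]
195 193 317 [ 483.3 -330.4   18.6]
tilt deg 4.9
top edge row 205 82
top edge row 310 82
```

>>> carry_out --grip '[1,1,1]' --pt "0.004 0 0" --pt "0.004 0 -0.004" --pt "0 0 0" --turn '[0,0,0]'

```text
t: 48.4
eef_pos: [482.6, -332.4, 108.6]
tcp_rot: [0.706, 1.571, -0.861]
ft_force: [-0.2, 0.2, -2.4]
opening: 0.458
```

>>> carry_out --grip '[1,1,1]' --pt "0.004 0 -0.006" --pt "0.004 0 -0.006" --pt "0 0 0" --turn '[0,0,0]'

```text
t: 48.7
eef_pos: [482.8, -326.5, 104.9]
tcp_rot: [0.741, 1.57, -0.825]
ft_force: [0.7, -2.0, -0.0]
opening: 0.456
```

```bash
python3 - <<'E'
from h import *
s=env.state(); print(tool()[0],s['ft_force'],s['opening']); i,im=snap('wrist','w21'); panel(i,im,range(90,200,15))
E
```

```text
[ 482.806  -326.5161  104.8909] [ 0.7484 -1.9848 -0.012 ] 0.4557062396878071
90 186 324 [ 483.  -234.6   12.8]
105 187 323 [ 483.  -246.    12.5]
120 188 322 [ 483.1 -257.8   12.1]
135 188 321 [ 482.7 -269.8   13.6]
150 189 321 [ 483.2 -282.    15.2]
165 190 320 [ 483.3 -294.7   14.9]
180 192 319 [ 483.8 -308.3   12.7]
195 192 318 [ 483.4 -321.4   14.3]
tilt deg -1.1
top edge row 205 87
top edge row 310 87
```

>>> carry_out --grip '[-0.3,-0.3,-0.3,-0.3,-0.3]' --pt "0 0 0" --pt "0 0 0" --pt "0 0 0" --pt "-0.05 0 0" --pt "-0.09 0 0" --turn '[0,0,0,0,0]'

```text
t: 49.25
eef_pos: [481.4, -325.6, 173.0]
tcp_rot: [-2.288, 1.565, 2.428]
ft_force: [1.4, 0.3, -0.9]
opening: 0.649
```

>>> carry_out --grip '[-0.3,-0.3,-0.3,-0.3,-0.3]' --pt "-0.09 0 0.02" --pt "-0.02 0 0" --pt "0 0 0" --pt "0 0 0" --pt "0 0 0" --turn '[0,0,0,0,0]'

```text
t: 49.75
eef_pos: [482.1, -335.9, 227.9]
tcp_rot: [-2.287, 1.568, 2.43]
ft_force: [0.5, 0.2, 1.4]
opening: 0.65
```

```bash
python3 - <<'E'
from h import *
print(tool()[0],yawdeg(tool()[1])); i,im=snap('wrist','w22'); snap('scene','scene22')
g=cv2.cvtColor(im,cv2.COLOR_BGR2GRAY); c=g[:,258:266].mean(1)
print('25-75',c[25:75].astype(int).tolist()); print('160-225',c[160:225].astype(int).tolist())
E
```

```text
[ 482.1016 -335.9279  227.9304] 0.2532812065591505
25-75 [26, 27, 27, 25, 22, 56, 150, 168, 170, 171, 173, 174, 173, 172, 171, 170, 170, 170, 169, 169, 167, 97, 89, 100, 109, 117, 124, 129, 121, 114, 104, 95, 87, 78, 67, 64, 109, 149, 149, 147, 149, 149, 148, 148, 148, 147, 149, 150, 150, 150]
160-225 [162, 163, 163, 162, 164, 164, 163, 163, 164, 163, 163, 164, 164, 152, 124, 145, 154, 161, 164, 166, 167, 166, 165, 166, 166, 161, 146, 138, 147, 148, 153, 164, 164, 163, 164, 164, 164, 164, 164, 165, 166, 151, 56, 22, 28, 29, 27, 35, 93, 155, 176, 177, 174, 171, 170, 170, 171, 171, 170, 170, 172, 174, 175, 176, 175]
```

```bash
python3 - <<'E'
from h import *
for n,gb,ft,pb in (('w18',(45+60)/2-1,205.7,181),('w22',53.2,204.8,180.3)):
    i,im=load(n); G=plane(i,[(259,gb)],20)[0]; hy=G[1]-45; print(n,'gripbar',G)
    for th in (.5,.55,.6,.63,.66):
        c,s=np.cos(th),np.sin(th); P=[(482,hy-114*c+19*s,18.5+114*s+19*c),(482,hy-134*c,18.5+134*s)]; print(th,proj(i,P)[:,1]-[pb,ft])
i,im=load('w18'); g=cv2.cvtColor(im,cv2.COLOR_BGR2GRAY); print(g[35:70,258:266].mean(1).astype(int).tolist())
i,im=load('w22'); G=cv2.GaussianBlur(cv2.cvtColor(im,cv2.COLOR_BGR2GRAY).astype(float),(3,5),0)
for v in (95,125,155): dd=np.gradient(G[v]); a,b=np.argmin(dd[150:230])+150,np.argmax(dd[285:370])+285; print(v,plane(i,[(a,v),(b,v)],14).round(1).tolist())
d=np.gradient(G,axis=0); print('top edge',plane(i,[(215,np.argmin(d[60:120,215])+60),(300,np.argmin(d[60:120,300])+60)],14).round(1).tolist())
o=np.zeros((600,480,3),np.uint8); o[:]=cv2.resize(im[0:240,160:352],(480,600),interpolation=cv2.INTER_CUBIC); cv2.imwrite('pics/w22b.png',o)
E
```

```text
w18 gripbar [ 485.9923 -209.0138   20.    ]
0.5 [4.6145 2.6925]
0.55 [2.1376 1.4287]
0.6 [-0.694  -0.2122]
0.63 [-2.5668 -1.3858]
0.66 [-4.572 -2.706]
w22 gripbar [ 485.955  -197.3214   20.    ]
0.5 [4.3607 2.2252]
0.55 [1.9194 0.9583]
0.6 [-0.8672 -0.6777]
0.63 [-2.7083 -1.8439]
0.66 [-4.6779 -3.1532]
[168, 168, 169, 169, 170, 171, 170, 127, 90, 97, 105, 113, 121, 126, 124, 117, 110, 99, 92, 83, 74, 62, 68, 126, 149, 150, 151, 149, 149, 148, 148, 148, 149, 148, 149]
95 [[427.9, -242.4, 14.0], [537.7, -241.8, 14.0]]
125 [[427.9, -277.4, 14.0], [538.2, -276.8, 14.0]]
155 [[427.8, -314.3, 14.0], [538.7, -313.6, 14.0]]
top edge [[434.2, -232.2, 14.0], [534.9, -231.7, 14.0]]
```

Both measurements agree (about 0.58 by my pixel picks, the same after the gravity opening), so the stand is on its stop within bias. Now the mirror's grip bar at (483,-197,20).

>>> carry_out --grip '[-0.3,-0.3,-0.3,-0.3,-0.3]' --pt "0 0.003 -0.09" --pt "0 0 -0.09" --pt "0 0 -0.097" --pt "0.08 0 0" --pt "0.09 0 0" --turn '[0,0,0,0,0]'

```text
t: 50.35
eef_pos: [484.1, -196.8, 144.6]
tcp_rot: [1.036, 1.567, -0.528]
ft_force: [0.8, -0.1, -1.2]
opening: 0.651
```

>>> carry_out --grip '[-0.3,-0.3,-0.3,-0.3]' --pt "0.09 0 0" --pt "0.05 0 0" --pt "0 0 0" --pt "0 0 0" --turn '[0,0,0,0]'

```text
t: 50.75
eef_pos: [483.5, -198.0, 74.7]
tcp_rot: [-2.041, 1.57, 2.676]
ft_force: [-0.8, 0.2, 0.2]
opening: 0.647
```

```bash
python3 - <<'E'
from h import *
go((483,-197.2,19),0.3); i,im=snap('wrist','w23')
G=cv2.GaussianBlur(cv2.cvtColor(im,cv2.COLOR_BGR2GRAY).astype(float),(3,3),0)
P=proj(i,[(483-22,-197.2,28),(483+22,-197.2,28),(483-22,-197.2,20),(483+22,-197.2,20)]); print(P)
v=int(P[2,1]); 
for r in (v-8,v-4,v,v+4,v+8): print(r,G[r,210:305:3].astype(int).tolist())
print(G[v-45:v+25:2,248].astype(int).tolist(), v-45)
E
```

```text
tcp [ 483.5288 -197.9511   74.7182] jaw 0.3 -> turn -0.0003 linear after turn [ 0.1114 -0.001  -0.0015] rows>= 2.0 1.0
[[223.6376 217.5323]
 [283.5756 217.835 ]
 [224.7289 213.8017]
 [282.6123 214.0947]]
205 [207, 204, 206, 210, 211, 169, 137, 139, 138, 136, 137, 137, 135, 137, 136, 136, 136, 132, 131, 131, 130, 129, 131, 131, 159, 215, 212, 213, 213, 213, 215, 214]
209 [206, 213, 211, 207, 211, 142, 128, 127, 127, 125, 124, 124, 123, 122, 122, 121, 120, 120, 119, 119, 118, 117, 117, 117, 124, 213, 215, 212, 212, 211, 214, 213]
213 [208, 211, 209, 205, 207, 157, 154, 154, 153, 152, 152, 150, 150, 149, 148, 147, 146, 146, 144, 144, 142, 141, 140, 139, 142, 209, 210, 209, 210, 209, 218, 215]
217 [209, 207, 210, 213, 208, 151, 149, 150, 151, 151, 152, 152, 153, 154, 155, 155, 156, 156, 156, 156, 156, 156, 155, 154, 155, 205, 209, 213, 216, 214, 215, 214]
221 [214, 213, 210, 207, 206, 144, 133, 134, 134, 135, 135, 135, 136, 137, 138, 138, 138, 139, 140, 140, 142, 142, 143, 143, 148, 214, 219, 215, 214, 214, 215, 213]
[42, 41, 47, 146, 211, 210, 211, 213, 213, 212, 215, 217, 217, 215, 216, 216, 213, 212, 186, 102, 114, 130, 144, 154, 155, 151, 142, 131, 117, 141, 149, 149, 148, 148, 148] 168
```

>>> carry_out --grip '[-0.3,-0.3,-0.3,1,1]' --pt "0.07 -0.001 -0.0015" --pt "0.041 0 0" --pt "0 0 0" --pt "0 0 0" --pt "0 0 0" --turn '[0,0,0,0,0]'

```text
t: 51.3
eef_pos: [483.7, -197.7, 20.9]
tcp_rot: [1.025, 1.568, -0.542]
ft_force: [0.1, -0.3, 0.0]
opening: 0.531
```

>>> carry_out --grip '[1,1,1,1,1]' --pt "0 0 0" --pt "0 0 0" --pt "0 0 0" --pt "0 0 0" --pt "0 0 0" --turn '[0,0,0,0,0]'

```text
t: 51.8
eef_pos: [483.5, -197.5, 20.5]
tcp_rot: [1.033, 1.569, -0.533]
ft_force: [-0.5, 1.5, 7.9]
opening: 0.459
```

```bash
python3 - <<'E'
from h import *
s=env.state(); print(tool()[0],s['opening'],s['ft_force'])
T=np.radians(np.linspace(0,92,13)); y=185*np.cos(T)-20*np.sin(T); z=185*np.sin(T)+20*np.cos(T)
print(np.c_[-np.diff(z)/500,-np.diff(y)/500].round(4), y,z)
E
```

```text
[ 483.4771 -197.4777   20.4596] 0.4593789008460368 [-0.5228  1.5289  7.8535]
[[-0.049   0.0086]
 [-0.0474  0.0151]
 [-0.045   0.0213]
 [-0.0417  0.0271]
 [-0.0377  0.0324]
 [-0.0331  0.0372]
 [-0.0278  0.0413]
 [-0.0221  0.0446]
 [-0.0159  0.0471]
 [-0.0095  0.0488]
 [-0.0029  0.0497]
 [ 0.0038  0.0496]] [185.     180.6781 173.126  162.4788 148.9267 132.7122 114.125   93.4975
  71.1984  47.6265  23.203   -1.6352 -26.4442] [ 20.      44.502   68.2084  90.6954 111.5609 130.4319 146.971  160.8826
 171.918  179.8797 184.6256 186.0708 184.1893]
```

>>> carry_out --grip '[1,1,1,1]' --pt "-0.049 0 0.0086" --pt "-0.0474 0 0.0151" --pt "-0.045 0 0.0213" --pt "-0.0417 0 0.0271" --turn '[0,0,0,0]'

```text
t: 52.2
eef_pos: [482.9, -233.2, 112.2]
tcp_rot: [1.644, 1.571, 0.078]
ft_force: [0.3, -0.9, -3.9]
opening: 0.46
```

>>> carry_out --grip '[1,1,1,1]' --pt "-0.0377 0 0.0324" --pt "-0.0331 0 0.0372" --pt "-0.0278 0 0.0413" --pt "-0.0221 0 0.0446" --turn '[0,0,0,0]'

```text
t: 52.6
eef_pos: [483.2, -311.4, 172.4]
tcp_rot: [1.287, 1.57, -0.279]
ft_force: [0.3, -0.1, -5.3]
opening: 0.459
```

>>> carry_out --grip '[1,1,1,1,1]' --pt "-0.0159 0 0.0471" --pt "-0.0095 0 0.0488" --pt "-0.0029 0 0.0497" --pt "0.0038 0 0.0496" --pt "0 0 0" --turn '[0,0,0,0,0]'

```text
t: 53.1
eef_pos: [483.7, -411.3, 184.6]
tcp_rot: [0.599, 1.568, -0.969]
ft_force: [-2.3, 0.9, 9.8]
opening: 0.457
```

```bash
python3 - <<'E'
from h import *
s=env.state(); print(s['t'],tool()[0],s['opening'],s['ft_force'],s['moment'])
i,im=snap('scene','scene24')
for lean in (-30,-15,0,10,19):
    d=np.radians(lean); x=np.array([0,-np.sin(d),np.cos(d)]); z=np.array([0,-np.cos(d),-np.sin(d)]); b=tool()[0]-[0,0,.5]
    P=[b-185*x+e for e in ([-55,0,0],[55,0,0])]+[b-35*x+e for e in ([-55,0,0],[55,0,0])]; print(lean,proj(i,P).round(0).tolist(), 'bottom z',(b-185*x-20*z)[1:].round(0))
E
```

```text
53.1 [ 483.6858 -411.2875  184.5712] 0.4573854759666803 [-2.3307  0.8936  9.8228] [0.2229 0.1097 0.0741]
-30 [[119.0, 307.0], [142.0, 342.0], [131.0, 271.0], [157.0, 307.0]] bottom z [-485.   14.]
-15 [[136.0, 298.0], [159.0, 331.0], [135.0, 269.0], [160.0, 305.0]] bottom z [-439.    0.]
0 [[153.0, 287.0], [176.0, 319.0], [138.0, 267.0], [164.0, 303.0]] bottom z [-390.   -1.]
10 [[163.0, 280.0], [186.0, 311.0], [140.0, 265.0], [166.0, 301.0]] bottom z [-358.    5.]
19 [[171.0, 272.0], [194.0, 303.0], [142.0, 264.0], [168.0, 299.0]] bottom z [-331.   16.]
```

>>> carry_out --grip '[1,1,1,1,1]' --pt "-0.03 0 0" --pt "-0.05 0 0" --pt "0 0 0" --pt "0 0 0" --pt "0 -0.002 -0.04" --turn '[0,0,-0.0045,0,0]'

```text
t: 53.65
eef_pos: [482.1, -389.7, 221.8]
tcp_rot: [-1.456, 1.57, -3.01]
ft_force: [0.0, -0.5, -3.5]
opening: 0.459
```

>>> carry_out --grip '[1,1,1,1,1]' --pt "0 -0.0025 -0.05" --pt "0 -0.0025 -0.05" --pt "0 -0.0025 -0.05" --pt "0 -0.0025 -0.05" --pt "0 -0.0025 -0.05" --turn '[0,0,0,0,0]'

```text
t: 54.15
eef_pos: [473.3, -262.4, 222.0]
tcp_rot: [-2.17, 1.569, 2.561]
ft_force: [1.2, -0.3, -3.8]
opening: 0.459
```

>>> carry_out --grip '[1,1,1,1,1]' --pt "0 -0.0025 -0.05" --pt "0 -0.0025 -0.05" --pt "0 -0.0025 -0.05" --pt "0 -0.0025 -0.05" --pt "0 -0.0025 -0.05" --turn '[0,0,0,0,0]'

```text
t: 54.65
eef_pos: [464.6, -137.7, 222.1]
tcp_rot: [-1.949, 1.569, 2.782]
ft_force: [0.4, -0.0, -3.2]
opening: 0.453
```

>>> carry_out --grip '[1,1,1,1,1]' --pt "0 -0.0025 -0.05" --pt "0 -0.0025 -0.05" --pt "0 -0.0025 -0.04" --pt "0 0 0" --pt "0 0 0" --turn '[0,0,0,0,0]'

```text
t: 55.15
eef_pos: [460.1, -68.9, 222.6]
tcp_rot: [-1.404, 1.57, -2.955]
ft_force: [0.5, -0.1, -3.4]
opening: 0.46
```

```bash
python3 - <<'E'
from h import *
s=env.state(); p,R=tool(); print(s['t'],p,yawdeg(R),s['opening'],s['ft_force'],s['moment'])
i,im=snap('scene','scene25'); j,jm=snap('wrist','w25'); k,km=snap('top','top25')
sc=im[130:270,190:330]; Z=540/140
sc=cv2.resize(sc,(540,540),interpolation=cv2.INTER_CUBIC)
b=p-[0,0,.5]
for lean,c in ((-15,(0,0,255)),(0,(0,255,0)),(15,(255,0,0))):
    d=np.radians(lean); x=np.array([0,-np.sin(d),np.cos(d)]); z=np.array([0,-np.cos(d),-np.sin(d)])
    C=[b-185*x+6*z*0+[-55,0,0],b-185*x+[55,0,0],b-35*x+[55,0,0],b-35*x+[-55,0,0]]
    cv2.polylines(sc,[np.int32((proj(i,C)-[190,130]+.5)*Z)],True,c,1)
o=np.zeros((540,800,3),np.uint8); o[:,:540]=sc; o[:195,540:]=cv2.resize(jm,(260,195),interpolation=cv2.INTER_AREA); o[200:400,540:]=cv2.resize(km[150:250,220:350],(260,200),interpolation=cv2.INTER_CUBIC); cv2.imwrite('pics/c25.png',o)
E
```

```text
55.15 [460.0873 -68.8714 222.6427] 1.134448441094571 0.4597303694808485 [ 0.4667 -0.133  -3.3802] [-0.0517 -0.1524 -0.0226]
```

View pics/c25.png

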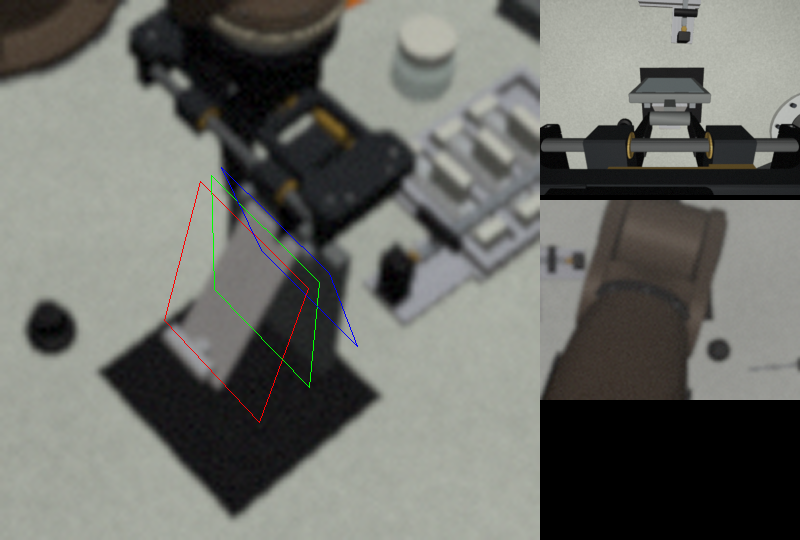

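The panel hangs within about 1° of vertical, with the stand open behind it and the glass towards the cradle. The edge is above the mat's +y half. I'm shifting +6 mm x, +10 mm y and lowering.

>>> carry_out --grip '[1,1,1,1,1]' --pt "0 0.012 -0.02" --pt "0.03 0 0" --pt "0.022 0 0" --pt "0.006 0 0" --pt "0 0 0" --turn '[0,0,0,0,0]'

```text
t: 55.8
eef_pos: [466.1, -58.9, 193.9]
tcp_rot: [-1.777, 1.57, 2.953]
ft_force: [0.1, 0.9, -3.4]
opening: 0.456
```

>>> carry_out --grip '[1,1,1]' --pt "0.004 0 0" --pt "0 0 0" --pt "0 0 0" --turn '[0,0,0]'

```text
t: 56.1
eef_pos: [466.3, -59.0, 192.6]
tcp_rot: [1.122, 1.57, -0.43]
ft_force: [0.5, -0.1, -4.6]
opening: 0.459
```

>>> carry_out --grip '[1,1,1]' --pt "0.004 0 0" --pt "0 0 0" --pt "0 0 0" --turn '[0,0,0]'

```text
t: 56.4
eef_pos: [466.2, -58.9, 190.3]
tcp_rot: [0.116, 1.571, -1.436]
ft_force: [0.7, 0.1, -3.5]
opening: 0.456
```

>>> carry_out --grip '[1,1,1]' --pt "0.004 0 0" --pt "0 0 0" --pt "0 0 0" --turn '[0,0,0]'

```text
t: 56.7
eef_pos: [466.1, -58.9, 188.3]
tcp_rot: [-1.177, 1.571, -2.729]
ft_force: [-1.1, 0.6, -4.3]
opening: 0.458
```

>>> carry_out --grip '[1,1,1]' --pt "0.003 0 0" --pt "0 0 0" --pt "0 0 0" --turn '[0,0,0]'

```text
t: 57.0
eef_pos: [466.3, -59.0, 187.2]
tcp_rot: [0.971, 1.57, -0.582]
ft_force: [-1.4, -1.4, 5.5]
opening: 0.463
```

>>> carry_out --grip '[1,1,1,1]' --pt "0.0016 0 0.0194" --pt "0.0024 0 0.0192" --pt "0.0034 0 0.019" --pt "0 0 0" --turn '[0,0,0,0]'

```text
t: 57.4
eef_pos: [466.9, -89.1, 183.2]
tcp_rot: [0.866, 1.57, -0.687]
ft_force: [-1.9, -0.7, 7.1]
opening: 0.458
```

>>> carry_out --grip '[1,1,1,1]' --pt "0.0046 0 0.019" --pt "0.0054 0 0.0186" --pt "0 0 0" --pt "0 0 0" --turn '[0,0,0,0]'

```text
t: 57.8
eef_pos: [467.3, -107.4, 178.3]
tcp_rot: [0.913, 1.57, -0.64]
ft_force: [-1.4, -1.8, 6.5]
opening: 0.457
```

>>> carry_out --grip '[1,1,1]' --pt "0.003 0 0.009" --pt "0 0 0" --pt "0 0 0" --turn '[0,0,0]'

```text
t: 58.1
eef_pos: [467.4, -111.8, 176.9]
tcp_rot: [0.885, 1.57, -0.668]
ft_force: [-1.3, -2.1, 6.3]
opening: 0.456
```

```bash
python3 - <<'E'
from h import *
s=env.state(); p,R=tool(); print(s['t'],p,s['ft_force'],s['moment'])
i,im=snap('scene','scene26')
# foot: light stand vs black mat; print projections of foot centre for leans about E
E=np.array([466,p[1]+0,2.])
b=p-[0,0,.5]
for lean in (8,12,16,19):
    d=np.radians(lean); x=np.array([0,-np.sin(d),np.cos(d)]); z=np.array([0,-np.cos(d),-np.sin(d)])
    Ed=b-185*x-6*z; h=Ed+140*x+4.5*z; th=.63; f=h+134*(-np.cos(th)*x+np.sin(th)*z); print(lean,'E',Ed[1:].round(1),'foot',f[1:].round(1))
E
```

```text
58.1 [ 467.3786 -111.7939  176.8929] [-1.2695 -2.0849  6.3379] [-0.118  0.198  0.027]
8 E [-80.1  -6. ] foot [-167.2   13.8]
12 E [-67.5  -3.3] foot [-155.7   10.4]
16 E [-55.    0.2] foot [-144.     7.7]
19 E [-45.9   3.4] foot [-135.1    6.3]
```

>>> carry_out --grip '[1,1,1]' --pt "0.0025 0 0.006" --pt "0 0 0" --pt "0 0 0" --turn '[0,0,0]'

```text
t: 58.45
eef_pos: [467.7, -114.4, 175.9]
tcp_rot: [1.523, 1.569, -0.03]
ft_force: [0.1, 3.5, 7.9]
opening: 0.456
```

>>> carry_out --grip '[1,1,1]' --pt "0.0025 0 0.005" --pt "0 0 0" --pt "0 0 0" --turn '[0,0,0]'

```text
t: 58.75
eef_pos: [467.9, -116.8, 174.7]
tcp_rot: [1.481, 1.569, -0.072]
ft_force: [-0.7, 3.2, 9.7]
opening: 0.462
```

>>> carry_out --grip '[1,1,1]' --pt "0.002 0 0.005" --pt "0 0 0" --pt "0 0 0" --turn '[0,0,0]'

```text
t: 59.05
eef_pos: [468.0, -119.4, 174.2]
tcp_rot: [1.379, 1.568, -0.173]
ft_force: [-1.9, 3.8, 17.2]
opening: 0.453
```

The foot is down (fy reversed, fz rising). Easing off and releasing.

>>> carry_out --grip '[1,1,1,0,0]' --pt "-0.0015 0 -0.001" --pt "0 0 0" --pt "0 0 0" --pt "0 0 0" --pt "0 0 0" --turn '[0,0,0,0,0]'

```text
t: 59.55
eef_pos: [467.2, -118.7, 173.6]
tcp_rot: [-0.998, 1.571, -2.55]
ft_force: [0.0, -0.1, -0.4]
opening: 0.494
```

>>> carry_out --grip '[-0.2,-0.2,-0.2,-0.2,-0.2]' --pt "0 0 0" --pt "0 0 0" --pt "-0.03 0 0" --pt "-0.06 0 0" --pt "-0.09 0 0" --turn '[0,0,0,0,0]'

```text
t: 60.05
eef_pos: [466.5, -118.3, 263.3]
tcp_rot: [-1.948, 1.567, 2.783]
ft_force: [0.9, -0.7, 1.0]
opening: 0.601
```

>>> carry_out --grip '[-0.2,-0.2,-0.2,-0.2,-0.2]' --pt "-0.09 0 0" --pt "0 0 0.09" --pt "0 0 0.09" --pt "0 0 0.09" --pt "0 0 0.09" --turn '[0,0,0,0,0]'

```text
t: 60.55
eef_pos: [470.3, -300.2, 308.9]
tcp_rot: [0.831, 1.571, -0.721]
ft_force: [1.0, 0.2, -0.6]
opening: 0.605
```

>>> carry_out --grip '[-0.2,-0.2,-0.2,-0.2,-0.2]' --pt "0 0 0.09" --pt "0 0 0.09" --pt "0 0 0.05" --pt "0 0 0" --pt "0 0 0" --turn '[0,0,0,0,0]'

```text
t: 61.05
eef_pos: [472.4, -413.3, 308.3]
tcp_rot: [-2.515, 1.57, 2.215]
ft_force: [0.5, -0.2, 0.2]
opening: 0.603
```

```bash
python3 - <<'E'
from h import *
s=env.state(); p,R=tool(); print(s['t'],p,s['opening'],s['ft_force'])
i,im=snap('scene','scene27'); k,km=snap('top','top27')
o=np.zeros((600,800,3),np.uint8); o[:,:480]=cv2.resize(im[110:260,180:300],(480,600),interpolation=cv2.INTER_CUBIC)
o[:400,480:]=cv2.resize(km[120:260,200:312],(320,400),interpolation=cv2.INTER_CUBIC); cv2.imwrite('pics/c27.png',o)
d=np.radians(19); x=np.array([0,-np.sin(d),np.cos(d)]); z=np.array([0,-np.cos(d),-np.sin(d)])
E=np.array([467,-51,2.]); L=[E+e for e in ([-55,0,0],[55,0,0])]+[E+150*x+e for e in ([-55,0,0],[55,0,0])]+[E+185*x+6*z+e for e in([-22,0,0],[22,0,0])]
h=E+140*x+4.5*z; f=h+134*(-np.cos(.63)*x+np.sin(.63)*z); L+=[f+e for e in([-25,0,0],[25,0,0])]
for n,c in (('scene27',i),('top27',k)): print(n,proj(c,L).round(1).tolist())
gs=cv2.cvtColor(im,cv2.COLOR_BGR2GRAY); gt=cv2.cvtColor(km,cv2.COLOR_BGR2GRAY)
print('scene'); 
for v in range(160,232,4): print(v,gs[v,205:290:3].tolist())
print('top')
for v in range(160,216,4): print(v,gt[v,250:312:2].tolist())
E
```

```text
61.05 [ 472.4375 -413.3224  308.273 ] 0.6030781632962903 [ 0.5086 -0.188   0.1813]
scene27 [[251.1, 208.7], [275.3, 233.6], [237.1, 192.0], [264.2, 219.9], [239.7, 197.4], [250.7, 208.9], [234.3, 232.0], [245.2, 244.0]]
top27 [[269.5, 203.1], [268.8, 169.8], [286.7, 200.0], [285.7, 163.1], [292.8, 187.8], [292.4, 172.7], [296.5, 193.3], [296.1, 178.2]]
scene
160 [178, 176, 177, 176, 177, 179, 175, 176, 173, 179, 176, 176, 178, 178, 177, 179, 177, 177, 178, 176, 174, 176, 176, 176, 177, 177, 173, 172, 175]
164 [176, 173, 176, 177, 177, 175, 177, 176, 177, 179, 175, 179, 176, 174, 174, 177, 175, 176, 173, 172, 175, 173, 175, 174, 171, 174, 174, 174, 174]
168 [176, 178, 173, 177, 176, 178, 176, 177, 178, 175, 179, 179, 180, 181, 177, 180, 176, 179, 177, 176, 176, 174, 176, 174, 175, 171, 170, 174, 175]
172 [177, 174, 176, 177, 176, 178, 180, 180, 180, 178, 178, 179, 176, 179, 180, 176, 178, 176, 177, 177, 174, 176, 173, 172, 169, 173, 174, 162, 153]
176 [176, 176, 178, 175, 176, 179, 182, 180, 180, 180, 181, 180, 176, 180, 180, 176, 177, 176, 176, 176, 177, 173, 171, 170, 170, 172, 173,
[... 3175 characters left out ...]
2, 142, 161, 161]
196 [161, 160, 161, 163, 163, 127, 101, 111, 95, 71, 62, 63, 62, 62, 62, 56, 56, 52, 51, 47, 52, 52, 50, 50, 47, 52, 53, 63, 136, 160, 160]
200 [159, 160, 163, 163, 162, 123, 67, 66, 60, 68, 69, 67, 67, 62, 62, 62, 60, 57, 54, 51, 45, 48, 45, 46, 50, 49, 51, 57, 134, 160, 160]
204 [164, 163, 159, 140, 87, 61, 66, 66, 73, 74, 71, 70, 68, 66, 68, 66, 65, 62, 59, 57, 53, 47, 49, 48, 45, 52, 47, 54, 119, 158, 163]
208 [154, 126, 81, 65, 62, 70, 72, 74, 73, 71, 71, 70, 70, 72, 69, 67, 64, 65, 61, 60, 55, 54, 52, 48, 45, 48, 53, 54, 109, 155, 161]
212 [67, 64, 68, 72, 77, 80, 78, 77, 79, 75, 75, 72, 70, 72, 69, 65, 64, 63, 65, 63, 61, 60, 54, 55, 54, 103, 148, 157, 159, 162, 158]
```

The picture limit is reached, so the remaining checks are numeric: the mirror top edge (position, yaw) from the scene view, foot against mat, and cradle area unchanged.

```bash
python3 - <<'E'
from h import *
i,im=snap('scene','scene28'); j,jm=load('scene13'); k,km=load('scene27')
g=cv2.cvtColor(im,cv2.COLOR_BGR2GRAY).astype(float); 
pts=[]
for v in range(191,212):
    r=g[v,240:290]; c=[u for u in range(len(r)-1) if r[u]<140<=r[u+1]][-1] if 1 else 0
    pts.append((240+c+(140-r[c])/(r[c+1]-r[c]),v))
P=plane(i,pts,148.4); m=np.polyfit(P[:,0],P[:,1],1); print('glass top edge y at x=467',np.polyval(m,467).round(1),'yaw deg',np.degrees(np.arctan(m[0])).round(2),'x span',P[:,0].min().round(),P[:,0].max().round(),'expected y',-51-150*np.sin(np.radians(19))+14*np.cos(np.radians(19)), 'resid',np.abs(np.polyval(m,P[:,0])-P[:,1]).max().round(1))
print('scene diff now vs 27 (mirror)',cv2.absdiff(im,km)[150:250,190:300].mean().round(2),' cradle vs 13',cv2.absdiff(im,jm)[125:205,275:380].mean().round(2), 'max',cv2.GaussianBlur(cv2.absdiff(im,jm),(5,5),0)[125:205,300:380].max())
# foot/leg bottom on mat: rows of bright/leg colour near predicted foot
for v in range(222,250,2): print(v,g[v,222:262:2].astype(int).tolist())
E
```

```text
glass top edge y at x=467 -69.4 yaw deg 1.99 x span 436.0 518.0 expected y -86.59796311018307 resid 0.6
scene diff now vs 27 (mirror) 1.5  cradle vs 13 3.51 max 45
222 [41, 23, 25, 23, 25, 21, 24, 25, 28, 63, 98, 99, 99, 96, 97, 100, 100, 80, 30, 22]
224 [23, 20, 21, 27, 25, 20, 21, 25, 34, 83, 97, 99, 99, 97, 98, 99, 95, 56, 26, 24]
226 [21, 21, 24, 26, 23, 27, 33, 83, 74, 91, 97, 98, 97, 98, 97, 100, 91, 39, 25, 22]
228 [24, 28, 25, 18, 25, 28, 81, 149, 141, 107, 106, 112, 98, 98, 98, 99, 82, 27, 24, 24]
230 [24, 23, 28, 24, 22, 27, 74, 139, 161, 149, 148, 153, 116, 97, 98, 97, 56, 23, 21, 25]
232 [36, 25, 23, 26, 25, 26, 32, 84, 147, 164, 157, 133, 99, 99, 99, 87, 31, 24, 22, 27]
234 [109, 35, 21, 25, 29, 22, 23, 31, 95, 152, 162, 137, 103, 98, 98, 71, 22, 29, 24, 21]
236 [167, 99, 30, 23, 26, 21, 26, 23, 38, 102, 154, 163, 128, 99, 95, 43, 23, 24, 27, 22]
238 [177, 161, 95, 31, 22, 25, 27, 27, 21, 39, 104, 141, 89, 93, 81, 21, 26, 25, 23, 25]
240 [177, 174, 163, 100, 30, 22, 25, 26, 22, 22, 39, 68, 34, 54, 49, 24, 26, 27, 28, 24]
242 [174, 172, 175, 168, 98, 26, 26, 24, 23, 22, 24, 24, 27, 25, 27, 25, 24, 24, 26, 29]
244 [174, 176, 176, 178, 165, 88, 28, 27, 28, 20, 23, 25, 29, 22, 24, 24, 22, 23, 23, 23]
246 [172, 177, 175, 175, 175, 164, 77, 25, 27, 25, 26, 27, 19, 25, 23, 26, 21, 23, 23, 28]
248 [172, 177, 177, 177, 177, 176, 150, 63, 24, 25, 27, 24, 23, 27, 28, 19, 24, 28, 27, 26]
```

The top edge reads 17 mm further +y than planned. I'm taking a close wrist measurement from above before deciding.

>>> carry_out --grip '[-0.2,-0.2,-0.2,-0.2,-0.2]' --pt "-0.02 0 -0.087" --pt "-0.02 0 -0.087" --pt "0 0 -0.087" --pt "0 0 -0.087" --pt "0 0 -0.087" --turn '[0,0,0,0,0]'

```text
t: 61.7
eef_pos: [468.1, -193.3, 329.4]
tcp_rot: [1.065, 1.57, -0.486]
ft_force: [1.3, 0.4, 0.7]
opening: 0.599
```

>>> carry_out --grip '[-0.2,-0.2,-0.2,-0.2]' --pt "0 0 -0.085" --pt "0 0 0" --pt "0 0 0" --pt "0 0 0" --turn '[0,0,0,0]'

```text
t: 62.1
eef_pos: [467.9, -153.7, 329.1]
tcp_rot: [0.69, 1.57, -0.862]
ft_force: [0.6, -0.6, 0.5]
opening: 0.6
```

```bash
python3 - <<'E'
from h import *
print(tool()[0]); i,im=snap('wrist','w29'); g=cv2.GaussianBlur(cv2.cvtColor(im,cv2.COLOR_BGR2GRAY),(3,3),0)
for lean,Ey in ((19,-51),(19,-36),(12,-51)):
    d=np.radians(lean); x=np.array([0,-np.sin(d),np.cos(d)]); z=np.array([0,-np.cos(d),-np.sin(d)]); E=np.array([467,Ey,2.])
    h=E+140*x+4.5*z; u=lambda t:(-np.cos(t)*x+np.sin(t)*z); n=lambda t:(np.sin(t)*x+np.cos(t)*z)
    Q={'glassbot':E-14*z,'glasstop':E+150*x-14*z,'backtop':E+150*x,'gripbar':E+185*x+6*z,'pull':h+114*u(.63)+19*n(.63),'foot':h+134*u(.63),'mat+':np.array([467,-20.6,2]),'mat-':np.array([467,-170.6,2])}
    pp=proj(i,list(Q.values())); print(lean,Ey,{k:(round(float(a[0])),round(float(a[1]),1)) for k,a in zip(Q,pp)})
c=int(pp[0,0])
for off in (-30,-8,20): print('col',c+off,[int(v) for v in g[0:240:2,c+off]])
for v in range(30,235,12): print(v,[int(q) for q in g[v,160:360:5]])
E
```

```text
[ 467.9475 -153.7397  329.0731]
19 -51 {'glassbot': (255, 82.5), 'glasstop': (255, 118.4), 'backtop': (255, 130.3), 'gripbar': (254, 149.0), 'pull': (254, 159.6), 'foot': (254, 149.6), 'mat+': (256, 70.7), 'mat-': (254, 167.6)}
19 -36 {'glassbot': (256, 71.9), 'glasstop': (255, 104.3), 'backtop': (255, 116.7), 'gripbar': (254, 134.5), 'pull': (254, 149.9), 'foot': (254, 140.2), 'mat+': (256, 70.7), 'mat-': (254, 167.6)}
12 -51 {'glassbot': (255, 82.2), 'glasstop': (255, 101.3), 'backtop': (255, 114.3), 'gripbar': (255, 128.4), 'pull': (254, 158.2), 'foot': (254, 149.8), 'mat+': (256, 70.7), 'mat-': (254, 167.6)}
col 225 [165, 165, 164, 164, 170, 171, 168, 162, 165, 168, 169, 168, 170, 171, 172, 174, 171, 166, 167, 170, 171, 170, 169, 167, 169, 169, 168, 170, 174, 175, 175, 178, 178, 173, 169, 149, 66, 114, 126, 126, 125, 125, 125, 125, 125, 125, 126, 126, 126, 126, 116, 87, 105, 107, 106, 105, 104, 101, 122, 126, 103, 34, 31, 29, 31, 30, 30, 30, 29, 29, 30, 30, 31, 30, 28, 30, 30, 30, 30, 30, 30, 29, 30, 40, 131, 176, 176, 175, 173, 173, 172, 175, 175, 175, 174, 173, 173, 170, 173, 1
[... 4114 characters left out ...]
6, 174, 177, 177, 177, 179, 177, 184, 178, 177, 173, 178, 175, 176, 175, 176, 177, 173, 176, 174]
210 [132, 177, 173, 175, 173, 176, 174, 174, 173, 172, 171, 171, 173, 173, 175, 174, 176, 176, 173, 175, 173, 176, 175, 177, 179, 177, 178, 182, 181, 178, 178, 178, 176, 176, 172, 173, 177, 177, 175, 177]
222 [151, 174, 174, 172, 173, 174, 172, 170, 156, 25, 168, 171, 172, 173, 176, 176, 170, 168, 175, 174, 177, 177, 176, 180, 177, 178, 178, 180, 178, 47, 129, 178, 178, 176, 178, 178, 174, 173, 175, 174]
234 [175, 142, 175, 174, 175, 175, 125, 9, 9, 13, 138, 174, 172, 175, 171, 173, 174, 175, 177, 174, 176, 175, 177, 176, 176, 180, 177, 177, 165, 11, 12, 9, 97, 172, 175, 175, 176, 173, 173, 174]
```

The wrist rows match lean 19° with the edge at y≈-37 (58 mm onto the +y half). The foot is about 31 mm into the -y half, the stand is fully open, and the yaw is about 1.1°, equal to the mat's. One last check of the cradle area, then I'll hand in.

```bash
python3 - <<'E'
from h import *
i,im=snap('scene','scene30'); j,jm=load('scene13')
d=cv2.GaussianBlur(cv2.absdiff(im,jm).max(2),(3,3),0)[125:205,275:385]; n,l,s,c=cv2.connectedComponentsWithStats((d>30).astype(np.uint8))
print([(s[k].tolist(),(c[k]+[275,125]).round()) for k in range(1,n) if s[k,4]>5])
E
```

```text
[([21, 42, 5, 4, 14], array([299., 169.])), ([32, 45, 7, 8, 21], array([310., 174.])), ([26, 47, 7, 10, 24], array([303., 176.])), ([42, 62, 6, 6, 21], array([319., 190.]))]
```

```bash
python3 - <<'E'
from h import *
i,im=load('scene30'); G=cv2.cvtColor(im,cv2.COLOR_BGR2GRAY)
for n in ('scene13','scene15','scene19','scene22','scene25','scene27','scene28'):
    j,jm=load(n); d=cv2.GaussianBlur(cv2.absdiff(im,jm).max(2),(3,3),0)[160:200,290:330]; print(n,int((d>30).sum()),end=' | ')
print()
j,jm=load('scene13'); J=cv2.cvtColor(jm,cv2.COLOR_BGR2GRAY)
for nm,(u,v) in {'c cap1':(298,170),'c fin':(308,176),'c cap2':(318,189),'b fin':(318,168),'a fin':(327,162),'b cap2':(328,183)}.items():
    T=J[v-5:v+6,u-5:u+6]; S=G[v-12:v+13,u-12:u+13]; r=cv2.matchTemplate(S,T,cv2.TM_CCOEFF_NORMED); m=np.unravel_index(r.argmax(),r.shape); print(nm,'shift px (u,v)',m[1]-7,m[0]-7,r.max().round(3))
P0=[(457.3,138.8,62)]; a=proj(i,[(457.3,138.8,62),(467.3,138.8,62),(457.3,148.8,62),(457.3,138.8,72)]); print('per 10mm x,y,z',(a[1:]-a[0]).round(1).tolist(),a[0])
print('now',G[160:196:2,290:330:2].tolist()[:0])
E
```

```text
scene13 80 | scene15 112 | scene19 0 | scene22 0 | scene25 111 | scene27 0 | scene28 0 | 
c cap1 shift px (u,v) -2 -1 0.875
c fin shift px (u,v) -1 0 0.976
c cap2 shift px (u,v) -1 0 0.846
b fin shift px (u,v) 0 0 0.999
a fin shift px (u,v) 0 0 0.999
b cap2 shift px (u,v) 0 0 0.998
per 10mm x,y,z [[2.3, 2.1], [2.3, -1.7], [0.4, -1.9]] [308.6728 173.8941]
now []
```

Insert c shifted about 3 mm within its slot between two looks while the arm was away (the announced knock). I'll check from above that it is still seated.

>>> carry_out --grip '[-0.2,-0.2,-0.2,-0.2,-0.2]' --pt "0 0 -0.08" --pt "0 0 -0.08" --pt "0 0 -0.08" --pt "0 0 -0.08" --pt "0 0 -0.08" --turn '[0,0,0,0,0]'

```text
t: 62.7
eef_pos: [464.3, 47.2, 328.7]
tcp_rot: [-0.729, 1.571, -2.283]
ft_force: [-0.4, -0.3, -0.4]
opening: 0.602
```

>>> carry_out --grip '[-0.2,-0.2,-0.2,-0.2]' --pt "0 0 -0.08" --pt "0 0 -0.08" --pt "0 0 0" --pt "0 0 0" --turn '[0,0,0,0]'

```text
t: 63.1
eef_pos: [463.0, 126.4, 328.6]
tcp_rot: [-0.88, 1.57, -2.432]
ft_force: [0.5, -0.4, -0.2]
opening: 0.601
```

```bash
python3 - <<'E'
from h import *
print(tool()[0]); i,im=snap('wrist','w31'); g=cv2.GaussianBlur(cv2.cvtColor(im,cv2.COLOR_BGR2GRAY),(3,3),0); hs=cv2.cvtColor(im,cv2.COLOR_BGR2HSV)
# warm-white caps/fins: channel difference R-B vs grey aluminium
rb=im[:,:,2].astype(int)-im[:,:,0]; 
for nm,p in {'a cap-':(410,218.9,34),'a cap+':(507,217.2,34),'b cap-':(410,179,34),'b cap+':(507,177.5,34),'c cap-':(409,139.5,34),'c cap+':(506,138,34),'a fin':(459,218.4,62),'b fin':(458,178.6,62),'c fin':(457.3,138.8,62)}.items():
    u,v=proj(i,[p])[0]; u0,v0=int(u),int(v); m=((g[v0-16:v0+17,u0-22:u0+23]>170)&(rb[v0-16:v0+17,u0-22:u0+23]>-3)).astype(np.uint8) if 16<v0<360 else None
    if m is None: print(nm,u,v,'off'); continue
    n,l,s,c=cv2.connectedComponentsWithStats(m); k=1+s[1:,4].argmax() if n>1 else 0; print(nm,(round(u,1),round(v,1)),'blob',s[k].tolist(),(c[k]+[u0-22,v0-16]).round(1), plane(i,[c[k]+[u0-22,v0-16]],p[2])[0].round(1))
print('al/white samples',im[int(v),int(u)],rb[int(v),int(u)])
E
```

```text
[462.9536 126.4217 328.5675]
a cap- (np.float64(219.7), np.float64(97.2)) blob [20, 8, 7, 18, 116] [220.   97.3] [410.4 218.8  34. ]
a cap+ (np.float64(286.3), np.float64(99.9)) blob [19, 9, 8, 17, 111] [286.6 100. ] [507.5 217.1  34. ]
b cap- (np.float64(220.1), np.float64(125.3)) blob [19, 8, 7, 16, 107] [220.  124.9] [409.9 179.7  34. ]
b cap+ (np.float64(285.0), np.float64(127.7)) blob [20, 10, 7, 15, 97] [284.9 127.9] [506.9 177.2  34. ]
c cap- (np.float64(219.7), np.float64(151.8)) blob [17, 11, 7, 15, 98] [216.9 153. ] [404.6 137.5  34. ]
c cap+ (np.float64(283.1), np.float64(154.0)) blob [32, 0, 13, 33, 277] [300.  156.2] [532.1 135.1  34. ]
a fin (np.float64(253.2), np.float64(97.6)) blob [0, 12, 40, 10, 236] [252.7  97.4] [458.3 218.6  62. ]
b fin (np.float64(252.0), np.float64(127.4)) blob [10, 13, 25, 8, 167] [252.3 127.9] [458.4 178.   62. ]
c fin (np.float64(251.0), np.float64(155.7)) blob [7, 16, 24, 7, 145] [248.1 157.7] [453.1 135.8  62. ]
al/white samples [186 189 186] 0
```

```bash
python3 - <<'E'
from h import *
print(env.job_done(), env.state()['t'], env.state()['ft_force'])
E
```

```text
the job is handed in; nothing more can be done
the job is handed in; nothing more can be done
```

The job is handed in. All three phantom inserts are in the cradle, the keeper is down behind its plunger, and the mirror is standing on the black mat. The hand-in call returned no verdict.

- **Inserts:** I found three on the bench and laid them fin up in the slots at +20, -20 and -60 mm. The -60 one shifted about 4 mm in x and 3 mm in y while the arm was away. The last close view fits it still seated, against its slot walls. I couldn't get a reading on its far cap.
- **Keeper:** I felt the plunger pull the bar in and then a hard stop. In the scene view the grip sat within half a pixel of the shut position. The picture can't resolve the last 0.025 rad, so "clicked" rests on the force pattern.
- **Kickstand:** The first pull stopped short of the stop and tilted the panel. I lifted the mirror by the pull bar so its own weight opened the stand. One measurement read about 0.58 rad instead of 0.63. The final view of the standing mirror fits 0.63.
- **Mirror:** It leans about 19° with its glass towards the cradle, and its yaw of about 1° matches the mat's. The bottom edge is about 58 mm into the +y half, 13 mm further than I aimed for and about 17 mm from the mat's edge. The foot is about 31 mm into the -y half.

I had used all 16 picture views, so the last checks are pixel measurements only. The robot was touching nothing at hand-in, and I moved none of the bystanders knowingly but did not check them afterwards. The clock read 63 s at the last check.

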